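# Hold the second nutshell half over the first one in the pin vise

## Task

We are making walnut-shell pendants. Slide the jaw of the small pin vise up until it clamps the open half-shell snugly between its pins, then pick up the other half-shell, which lies dome-up on the card disc, and lift it over the tub without knocking the tub, the paint jar or the pine cone. Hold it level over the clamped half, centred, with the long axes in line and its rim about 9 mm above the other rim, never letting it touch, so that I can lay the ribbon loop in between; finish like that, still holding it in the gripper.

Things in the scene. Friction and masses are not known exactly. Their poses are not given: they have to be found in the camera images.
- jaw (a joint): slide of the vise's moving jaw, in m: 0 = fully back (open), grows as the jaw moves along the vise's +x axis towards the fixed jaw; it starts between 0 and 0.006 and stands at 0.0205 when the half-shell is clamped (0.030 is the stop with nothing in the vise). It moves against about 2 N of friction and stays where it is left.
- jaw_knob (a point): middle of the dark turned wooden knob on the moving jaw, 22 mm in diameter; its grip part reaches from 7 mm below this point to 10 mm above it, the jaw's top face lies 20 mm below it. Grip or push the knob to slide the jaw. Moves with the jaw; its x axis is the closing direction, z is up. A clamping push of 3 to 6 N above the jaw's friction is plenty.
- vise: small wooden pin vise, 206 x 74 mm, fixed to the table; origin under its middle, x = long axis and closing direction (from the moving jaw with the knob to the fixed jaw), z up. Flat jaw tops, 24 mm above the table; on each jaw two polished 8 mm brass pins, 19 mm apart, whose 12 mm heads hold the rim down; head tops 43.3 mm above the table, 4 mm above the clamped rim.
- nest (a point): centre of the top of the vise's cork rest pad (18 x 30 mm, 24 mm above the table), where the half-shell is clamped, 36 mm from the vise's origin along its x axis.
- lower_rim (a point): centre of the rim of the half walnut shell that lies loose, hollow side up, on the rest pad between the pins; 34 mm wide (x axis), 44 mm long (y axis), 15.4 mm deep, its rim plane through this point, z up. Its long axis lies roughly along the vise; the closing pins bring it in line with the vise's x axis and centre it on the pad. Clamped, it may lean up to 8 degrees.
- upper_centre (a point): centre of the other half walnut shell, lying rim down, dome up on a card disc: 34 mm wide (x axis), 44 mm long (y axis), 16 mm tall, 10 to 17 g; this point is half-way up, 8 mm above its rim plane; z is up. Pinch it low across the 34 mm, where the sides are steep. Only the line of the long axis matters, not which end is which; it starts within 50 degrees of world x.
- work_disc: round corrugated card disc, about 142 mm across and 5 mm thick, fixed to the table, on which the upper half-shell lies; origin under its centre.
- tub: clear plastic tub of ribbons and baubles standing between the disc and the vise, 227 mm long (x axis) x 167 mm wide x 132 mm tall, origin under its middle; loose, must not be knocked.
- paint_jar: small white round paint jar, 46 mm in diameter, 46 mm tall, origin under its centre; loose, must not be knocked.
- pine_cone: pine cone standing on its base, about 65 mm across, 64 mm tall, origin under its middle; loose, must not be knocked.
There are look-alikes about, which are no part of the job. What is shaped like the part that bears lower_rim but orange or red is not meant.

How it is judged:
By the outcome, as a careful person would: the job done as asked, in the order asked, and still so for the second after the job is handed in, while the arm keeps its last pose, push and grip.
It also fails if it takes over 70 s, if anything falls off the work surface, if the arm or the gripper's body presses on something with over 40 N, if the wrist force passes 120 N, or if a joint passes its speed limit or range.

## Robot

A 6-joint arm with a two-finger parallel gripper is mounted at the origin on the work surface; the furniture and walls round the work are solid. World frame = base frame: x ahead of the robot, y to its left, z up, the work surface at z = 0. Lengths are in m, angles in rad, forces in N, time in s.
With the tool pointing down it reaches from about 0.375 to 0.9 m from the base axis. Payload 3.1 kg.
Tool frame: the origin (TCP) lies midway between the tips of the shut fingers; the grasp point (between the pads) lies 19 mm behind it; z points along the fingers, y is the direction in which the jaws open and shut (so a half turn about z gives the same grasp; the last joint's range is limited). The gripper opens to 85 mm and grips with 20 to 120 N. Pads are 22 mm wide; open, the fingers measure 114 mm over their backs; the gripper's body (76 mm by 85 mm) begins 54 mm behind the grasp point. The pads swing forward as they close: fully open they stand 13 mm farther back than shut.
Start: joints at [-1.286, 0.527, 1.433, -0, 1.181, -0.178], TCP at [0.279, -0.559, 0.231] pointing down, gripper open.
Joint ranges: [-3.08, 3.08], [-0.75, 2.2], [0.22, 2.44], [-1.43, 4.57], [0, 2.65], [-2.85, 2.85]. Speed limits (rad/s): [2.79, 2.79, 3.14, 3.14, 3.14, 3.14].

## Interface

Orientations are given as a unit quaternion [x, y, z, w].
In Python, from station import manip gives the robot as it stands. The module is installed in compiled form; this text tells all that it offers.
- The arm moves only by the tool drive_tool, never from a script. Its argument "deltas" is one flat list of numbers, 4 for each row, row after row: the shift along the tool's x, y, z in cm, then the turn about the tool's z in degrees. A call has 1 to 12 rows; each row is the pose to reach, as a shift and turn from the pose measured when the call began, along the tool's axes at that moment; what a row does not reach only later rows make up. A row lasts 1/10 s, in which the tool goes at most 50 mm and 8.59 degrees, less where a joint would pass 70% of its speed; a pose out of reach is approached as far as the arm can. A call with a gripper value outside its range is refused whole. "hand" is the finger opening in cm, from 0 to 8.54, set as the call begins (left out, the last holds). The fingers move at their own pace and stop on an object; "squeeze" is the grip in N (left out, the last holds). Time passes only in rows, so rows that repeat a pose let the fingers close. It gives the time, the measured TCP pose, the force and the opening at its end, in the units of the state.
- manip.sense(): the state, without advancing time (a new reading comes with each control period).
- manip.snapshot(name): name is "side" or "top"; returns a dict with "frame" (400x640x3 uint8, red, green, blue), "depth" (400x640 float32, m along the optical axis (not along the pixel's ray), 0 where there is no reading), "fx", "fy", "cx", "cy" (pixels), "R" (3x3) and "t" (3): a world point X has camera coordinates R X + t. Camera axes: x right, y down, z forward; pixel columns grow to the right and rows downward; lengths in m; the calibration is good to about 2 mm. A picture is of the moment at which its call begins.
- manip.sign_off(): hands the job in, once; it reports no verdict.
The state is a dict: "t": time; "q": joint angles; "qd": joint speeds; "tau": joint torques, N m; "tcp_pos": TCP position; "tool_rot": TCP orientation; "force": force on the tool from outside, world axes, zero at the start; "ft_torque": the same for the moment, N m; "finger_gap": opening from 0.0 (shut) to 1.0 (fully open).
Only numpy, scipy, OpenCV 4.12 (cv2) and the standard library are available. Lean on these libraries where they do the work, as an engineer would, in place of code of your own. Each camera call takes 0.05 s, during which the arm holds its last target.

## Working session

There is one attempt and no reset: what is moved stays moved. The work goes in short steps, Python scripts to look and compute and a tool call to move; the robot and the scene stay as the last step left them, time stands still between calls to the robot, and variables do not carry over. Pictures are saved under pics/ and viewed, and the job is handed in when it is done.

Besides the shell and the picture viewer there is one more tool, called after "Request:" by a JSON object that holds its "name" and its "arguments", one argument or row to a line. drive_tool: Moves the arm, as the interface text tells. Its arguments: {"type":"object","properties":{"deltas":{"type":"array"},"hand":{"type":"number"},"squeeze":{"type":"number"}},"required":["deltas"]}

```bash
mkdir -p pics
cat > h.py <<'E'
import numpy as np, cv2, pickle
from station import manip
def snap(n,tag):
    s=manip.snapshot(n); pickle.dump(s,open(f'pics/{tag}.pkl','wb'))
    cv2.imwrite(f'pics/{tag}.png',s['frame'][:,:,::-1]); return s
def load(tag): return pickle.load(open(f'pics/{tag}.pkl','rb'))
def plane(s,u,v,z):
    d=np.stack([(np.asarray(u,float)-s['cx'])/s['fx'],(np.asarray(v,float)-s['cy'])/s['fy'],np.ones_like(np.asarray(u,float))],-1)
    R=np.array(s['R']);t=np.array(s['t']); c=-R.T@t; w=d@R
    k=(z-c[2])/w[...,2]; return c+k[...,None]*w
def dep(s):
    v,u=np.mgrid[:400,:640]; D=s['depth']
    P=np.stack([(u-s['cx'])/s['fx']*D,(v-s['cy'])/s['fy']*D,D],-1)
    return (P-np.array(s['t']))@np.array(s['R'])
def proj(s,X):
    p=np.array(s['R'])@np.array(X)+np.array(s['t']); return p[0]/p[2]*s['fx']+s['cx'],p[1]/p[2]*s['fy']+s['cy']
def crop(s,u0,v0,u1,v1,k,tag):
    cv2.imwrite(f'pics/{tag}.png',cv2.resize(s['frame'][v0:v1,u0:u1,::-1],None,fx=k,fy=k,interpolation=cv2.INTER_CUBIC))
E
python3 - <<'E'
from h import *
for n in('side','top'):
    s=snap(n,n+'0'); print(n,s['fx'],s['cx'],s['cy'],np.round(s['R'],3).tolist(),np.round(s['t'],3), 'cam',-np.array(s['R']).T@np.array(s['t']))
print(manip.sense())
E
```

```text
side 465.3526850770794 314.85360827062794 200.44680849593328 [[-0.943, -0.333, 0.021], [-0.151, 0.37, -0.917], [0.298, -0.867, -0.399]] [0.452 0.127 1.012] cam [0.14430825 0.9811569  0.51063789]
top 478.26831407551776 319.4602714131437 196.95156584213862 [[-0.027, -1.0, -0.008], [-0.982, 0.028, -0.184], [0.184, 0.003, -0.983]] [0.056 0.471 1.387] cam [0.20842012 0.03923021 1.45079284]
{'t': 0.1, 'q': array([-1.28648141e+00,  5.28374584e-01,  1.43379247e+00, -8.07194826e-06,
        1.18141960e+00, -1.78495178e-01]), 'qd': array([ 0.00064142, -0.00280752, -0.00183489, -0.00253512, -0.00164895,
       -0.0003197 ]), 'tau': array([-5.96825448e-04, -4.43304563e+01, -1.78585839e+01, -2.52032996e-04,
        3.86376661e-03, -1.27629704e-06]), 'tcp_pos': array([ 0.27887951, -0.55859491,  0.23042482]), 'tool_rot': array([ 9.73344279e-01,  2.29346727e-01, -5.64534987e-05, -9.95404676e-04]), 'force': array([ 1.01292076, -0.38166398,  0.02509094]), 'ft_torque': array([-0.03858504, -0.03536618, -0.01599417]), 'finger_gap': 1.0049015359952325}
```

View pics/top0.png

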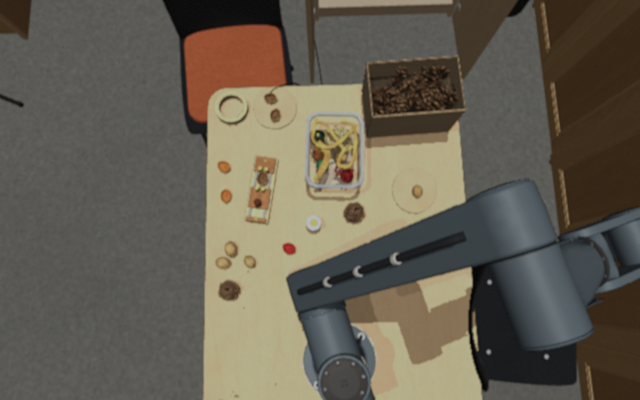

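View pics/side0.png

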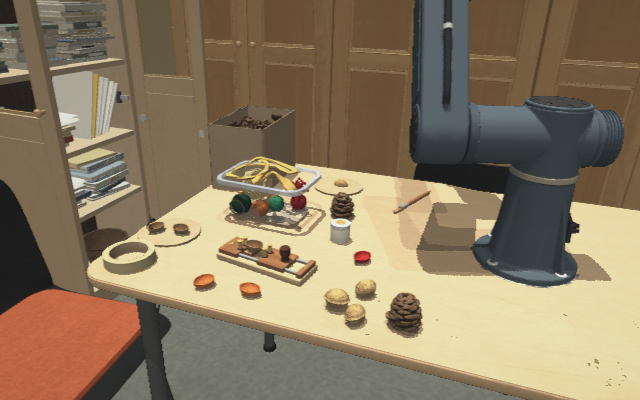

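The top view shows the vise at about (262,190), with its dark knob near (257,203) and the open shell near (263,178). The tub is at (335,152), the jar at (313,223), the cone at (354,212), and the right disc with the dome-up shell at (417,191).

Look-alikes:
- The second disc (275,108) holds two hollow shells.
- Orange half-shells lie at (224,167) and (226,196), and a red one at (289,248).
- Whole walnuts lie at (231,249), (222,262) and (249,261).
- A second cone stands at (229,290).

I choose the shell in the vise and the dome-up one on the right disc, and check both in a close crop.

Run:
```python
from h import *
s=load('top0'); q=load('side0')
a=cv2.resize(s['frame'][145:235,225:305],None,fx=5,fy=5,interpolation=cv2.INTER_CUBIC)
b=cv2.resize(s['frame'][160:220,385:445],None,fx=6,fy=6,interpolation=cv2.INTER_CUBIC)
h=450; im=np.zeros((h,400+360,3),np.uint8); im[:,:400]=a; im[:360,400:]=b
cv2.imwrite('pics/ct0.png',im[:,:,::-1])
crop(q,210,225,330,285,6,'cs0')
P=dep(s)
for n,(u,v) in dict(knob=(257,203),shell=(263,178),dome=(417,191),disc=(400,200),tubrim=(310,150),jar=(313,223),cone=(354,212),table=(280,300)).items(): print(n,P[v,u].round(4))
```

```text
knob [0.4577 0.2289 0.0531]
shell [0.5402 0.2143 0.0233]
dome [ 0.4865 -0.2541  0.0215]
disc [ 0.4628 -0.2034  0.0062]
tubrim [ 0.6319  0.0688 -0.0009]
jar [0.3941 0.0643 0.0459]
cone [ 0.421  -0.0571  0.0625]
table [ 0.1727  0.1692 -0.0058]
```

View pics/ct0.png

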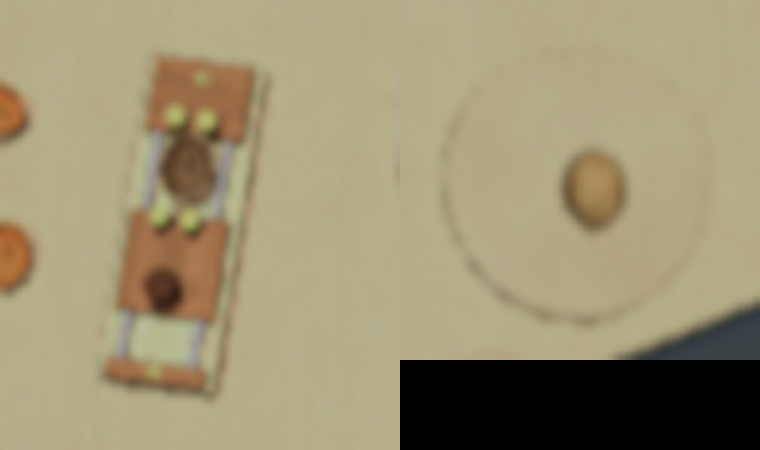

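View pics/cs0.png

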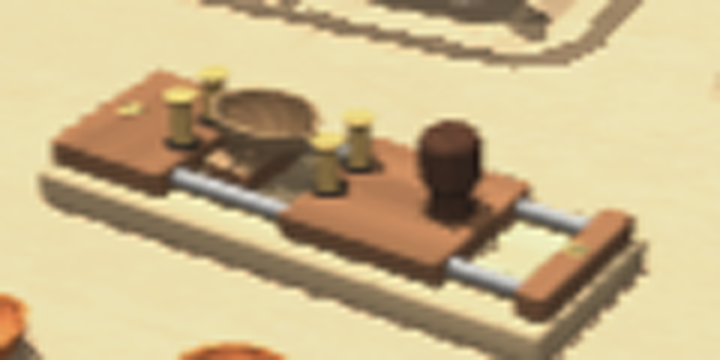

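The crop confirms both: a hollow brown shell between the four gold pins with the knob below it, and a single tan dome on the plain card disc.

Run:
```python
from h import *
s=load('top0'); q=load('side0')
hsv=cv2.cvtColor(s['frame'],cv2.COLOR_RGB2HSV)
# vise brown
def comp(m,z,s,roi,minA=4):
    u0,v0,u1,v1=roi; mm=np.zeros_like(m); mm[v0:v1,u0:u1]=m[v0:v1,u0:u1]
    n,l,st,c=cv2.connectedComponentsWithStats(mm.astype(np.uint8))
    for i in range(1,n):
        if st[i,4]>=minA:
            p=plane(s,c[i][0],c[i][1],z); print('  px',c[i].round(1),'A',st[i,4],p.round(4))
    return l
for p in [(250,70),(160,255),(205,80),(160,290),(180,120),(190,165),(240,100),(40,200)]:
    u=225+p[0]//5; v=145+p[1]//5; print(p,hsv[v,u])
roi=(240,150,285,228)
br=(hsv[...,0]<14)&(hsv[...,1]>90)&(hsv[...,2]>110)
print('brown');l=comp(br,.024,s,roi)
m=np.zeros(br.shape,bool);m[150:228,240:285]=br[150:228,240:285]
v,u=np.nonzero(m);W=plane(s,u,v,.024)[:,:2]
r=cv2.minAreaRect((W*1000).astype(np.float32));print(r)
gold=(hsv[...,0]>=24)&(hsv[...,0]<38)&(hsv[...,1]>85)&(hsv[...,2]>140)
print('gold');comp(gold,.0433,s,roi,3)
dk=(hsv[...,2]<85)&(hsv[...,1]>60)
print('dark');comp(dk,.06,s,roi,3)
# dome
d=s['frame'].astype(int)
print('dome hsv',hsv[191,417],hsv[200,400],hsv[185,413])
```

```text
(250, 70) [ 16 108 153]
(160, 255) [ 13 135 155]
(205, 80) [ 20 121 154]
(160, 290) [ 10 147  85]
(180, 120) [ 28 114 127]
(190, 165) [ 15 126 103]
(240, 100) [ 13 137 149]
(40, 200) [ 26  61 180]
brown
  px [265.8 163.9] A 145 [0.5842 0.2054 0.024 ]
  px [259.5 197.8] A 258 [0.4788 0.2252 0.024 ]
  px [249.3 218.4] A 14 [0.4163 0.2563 0.024 ]
  px [261.1 220.4] A 15 [0.4093 0.2208 0.024 ]
((505.75390625, 221.65493774414062), (56.023658752441406, 196.10305786132812), 80.7080307006836)
gold
  px [259.8 167.5] A 10 [0.5685 0.2214 0.0433]
  px [265.8 168.5] A 10 [0.5648 0.2032 0.0433]
  px [256.  187.7] A 7 [0.5062 0.2331 0.0433]
  px [262.2 187.8] A 13 [0.5052 0.2143 0.0433]
  px [255.5 218.5] A 4 [0.4128 0.2348 0.0433]
dark
  px [258.2 203.9] A 20 [0.4536 0.2244 0.06  ]
dome hsv [ 18 120 170] [ 23  65 180] [ 23  68 173]
```

```bash
cat >> h.py <<'E'
def go(x,y,z,yaw):
    """print tool-axes deltas (cm,cm,cm,deg) from current pose; yaw=world angle deg of tool x"""
    from scipy.spatial.transform import Rotation as Ro
    st=manip.sense(); R=Ro.from_quat(st['tool_rot']).as_matrix(); p=st['tcp_pos']
    d=R.T@(np.array([x,y,z])-p)*100; a=np.degrees(np.arctan2(R[1,0],R[0,0]))
    print('pos',p.round(4),'yaw',a.round(2),'zaxis',R[:,2].round(4),'F',st['force'].round(2),'gap',round(st['finger_gap'],4),'t',st['t'])
    print('delta',d.round(3),'turn',round((a-yaw+180)%360-180,2))
E
python3 - <<'E'
from h import *
s=load('top0'); q=load('side0')
# gold in side view
h=cv2.cvtColor(q['frame'],cv2.COLOR_RGB2HSV)
for (x,y) in [(180,97),(212,75),(328,142),(358,118),(450,130),(265,110)]: print(h[225+y//6,210+x//6])
def run(s,m,roi,z,minA=3):
    u0,v0,u1,v1=roi; mm=np.zeros(m.shape,np.uint8); mm[v0:v1,u0:u1]=m[v0:v1,u0:u1]
    n,l,st,c=cv2.connectedComponentsWithStats(mm)
    for i in range(1,n):
        if st[i,4]>=minA: print(c[i].round(1),st[i],plane(s,c[i][0],c[i][1],z).round(4))
m=(h[...,0]>=22)&(h[...,0]<38)&(h[...,1]>125)&(h[...,2]>150)
print('side gold');run(q,m,(210,230,330,262),.0433)
m=(h[...,2]<75)&(h[...,0]<15)
print('side knob');run(q,m,(270,240,300,265),.044)
ht=cv2.cvtColor(s['frame'],cv2.COLOR_RGB2HSV)
print('dome')
mt=(ht[...,1]>90); run(s,mt,(385,160,445,218),.011,8)
v,u=np.nonzero(mt[178:205,405:430]);W=plane(s,u+405.,v+178.,.011)[:,:2]*1000
C=np.cov(W.T);w,V=np.linalg.eigh(C);print(W.mean(0),4*0+2*np.sqrt(w),np.degrees(np.arctan2(V[1,1],V[0,1])))
print(cv2.minAreaRect(W.astype(np.float32)))
P=dep(s);z=P[178:205,405:430,2];k=z>.0115;A=P[178:205,405:430][k];print('depth dome n',k.sum(),A.mean(0),A[:,2].max()); C=np.cov(A[:,:2].T);w,V=np.linalg.eigh(C);print(2*np.sqrt(w),np.degrees(np.arctan2(V[1,1],V[0,1])))
print('side shell'); print(proj(q,[.4865,-.254,.013]))
crop(q,310,165,375,200,10,'cs1')
# jar/tub/cone by depth
for n,(u0,v0,u1,v1),zl in [('jar',(300,210,330,240),.03),('cone',(335,195,375,230),.02),('tub',(295,105,372,205),.115),('knob',(250,195,266,212),.045)]:
    B=P[v0:v1,u0:u1].reshape(-1,3);B=B[(B[:,2]>zl)&(B[:,2]<.2)];print(n,len(B),B.min(0).round(3),B.max(0).round(3),B.mean(0).round(4))
E
```

```text
[ 25 119 234]
[ 24 119 235]
[ 24 118 235]
[ 24 118 236]
[ 10 127 104]
[ 15 117 133]
side gold
side knob
[284.9 255. ] [280 249  10  13  92] [0.4574 0.2439 0.044 ]
dome
[416.9 191.2] [412 185  11  13 103] [ 0.4878 -0.2558  0.011 ]
[ 487.81419432 -255.79524096] [15.57789099 20.36169718] -179.5913379910211
((487.94903564453125, -256.50115966796875), (37.377288818359375, 30.668880462646484), 22.84949493408203)
depth dome n 123 [ 0.48411104 -0.24819139  0.03979263] 1.4507928367930862
[0.0227307 0.1075644] 134.16230151360026
side shell
(np.float64(341.55172504815334), np.float64(182.67026275105712))
jar 189 [0.375 0.043 0.03 ] [0.419 0.085 0.053] [0.3965 0.0637 0.0452]
cone 327 [ 0.4  -0.09  0.02] [ 0.457 -0.027  0.07 ] [ 0.4255 -0.058   0.0467]
tub 726 [ 0.532 -0.113  0.115] [0.724 0.076 0.191] [ 0.6214 -0.0164  0.1264]
knob 44 [0.453 0.22  0.046] [0.474 0.238 0.06 ] [0.463  0.2291 0.0538]
```

View pics/cs1.png

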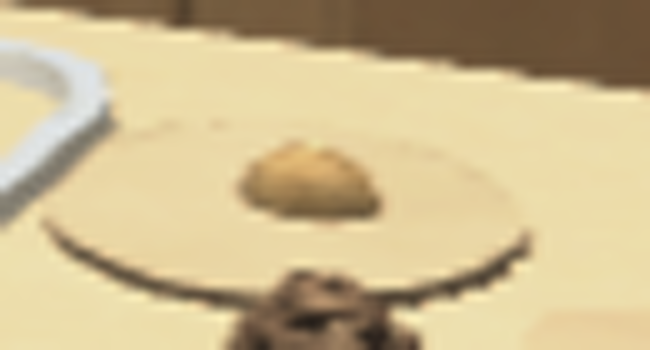

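Run:
```python
from h import *
s=load('top0'); q=load('side0')
h=cv2.cvtColor(q['frame'],cv2.COLOR_RGB2HSV)
m=(h[...,0]>=20)&(h[...,0]<38)&(h[...,1]>105)&(h[...,2]>215)
mm=np.zeros(m.shape,np.uint8); mm[232:252,235:275]=m[232:252,235:275]
n,l,st,c=cv2.connectedComponentsWithStats(mm)
for i in range(1,n): print(c[i].round(1),st[i],plane(q,c[i][0],c[i][1],.0433).round(4))
print('knob side',plane(q,285.2,250.,.0455).round(4), 'knobtop side',plane(q,285.2,246.8,.054).round(4))
ht=cv2.cvtColor(s['frame'],cv2.COLOR_RGB2HSV)
print(ht[198:211,250:266,2]); print(ht[198:211,250:266,1])
print('side dome',plane(q,341.2,184.,.013).round(4))
# direct view of fixed/moving pins in top by intensity-saturation weight
```

```text
[245.  236.6] [243 236   5   2   8] [0.5663 0.2029 0.0433]
[239.8 240.4] [238 240   5   2   9] [0.5685 0.2221 0.0433]
[269.4 244.2] [268 244   4   2   5] [0.5045 0.214  0.0433]
[264.  247.6] [262 247   5   2   8] [0.5087 0.2311 0.0433]
knob side [0.4635 0.2278 0.0455] knobtop side [0.4626 0.2297 0.054 ]
[[152 156 162 163 157 144 133 127 128 137 147 157 168 172 171 167]
 [154 158 162 157 141 119 104  98 101 113 132 153 166 170 169 167]
 [154 158 159 145 119  97  88  86  85  90 111 141 159 164 166 166]
 [155 159 156 135 104  87  87  88  84  79  91 127 150 158 161 164]
 [155 160 157 136 103  86  86  89  85  74  73 113 145 154 158 162]
 [157 161 161 148 115  87  85  85  79  63  62 105 143 154 158 162]
 [157 162 165 158 129  91  74  72  65  52  61 107 146 158 162 164]
 [153 159 164 162 143 100  68  60  57  60  84 122 153 165 167 166]
 [142 146 155 158 144 109  76  68  72  87 116 146 164 170 169 166]
 [141 132 142 149 141 120  98  91  95 110 137 156 164 165 163 162]
 [150 135 149 161 159 150 137 130 130 134 145 152 152 153 150 149]
 [152 145 168 181 181 176 168 164 163 162 162 161 158 155 
[... 284 characters left out ...]
135 137 140 145 149 144 145 146 145 149 143 138 136 136 134]
 [138 135 136 139 146 148 148 146 147 145 150 144 139 137 134 135]
 [138 136 135 138 144 147 141 147 148 150 156 148 139 137 137 135]
 [140 135 134 136 144 146 152 149 149 147 155 148 138 137 135 135]
 [137 138 137 137 141 148 154 153 161 157 149 142 138 136 136 134]
 [102 122 133 134 138 140 151 143 152 152 147 141 135 135 136 135]
 [ 42  71 102 103  99  98 107 118 126 130 134 134 134 134 133 135]
 [ 19  36  62  60  58  61  74  84  88  91  97 104 106 102  95 110]
 [ 17  37  55  52  51  54  62  67  67  65  61  59  58  51  38  51]
 [ 22  46  54  51  51  54  58  58  58  57  52  51  50  38  19  32]]
side dome [ 0.4844 -0.2433  0.013 ]
```

```bash
python3 -c "
from h import *
go(.4625,.2305,.20,-10.3)"
```

```text
pos [ 0.2789 -0.5586  0.2304] yaw 26.52 zaxis [-6.0e-04  1.9e-03 -1.0e+00] F [ 1.01 -0.38  0.03] gap 1.0049 t 0.1
delta [ 51.66  -62.404   3.183] turn 36.82
```

Request:
{"name": "drive_tool", "arguments": {
  "deltas": [3, -3.6, 0, 2, 6, -7.2, 0, 4, 9, -10.9, 0, 6, 12, -14.5, 0, 8, 15, -18.1, 0, 10, 18, -21.7, 0, 12, 21, -25.4, 0, 14, 24, -29, 0, 16, 27, -32.6, 0, 18, 30, -36.2, 0, 20, 33, -39.9, 0, 22, 36, -43.5, 0, 24],
  "hand": 6,
  "squeeze": 30
}}

```text
t: 1.3
tcp_pos: [0.4067, -0.0067, 0.2314]
tool_rot: [1.0, 0.021, -0.0, -0.001]
force: [0.9, -0.6, -0.1]
finger_gap: 0.701
```

```bash
python3 -c "
from h import *
go(.4625,.2305,.15,-10.3)"
```

```text
pos [ 0.4067 -0.0067  0.2314] yaw 2.42 zaxis [-6.0e-04  1.9e-03 -1.0e+00] F [ 0.87 -0.57 -0.09] gap 0.7014 t 1.3
delta [  6.582 -23.448   8.18 ] turn 12.72
```

Request:
{"name": "drive_tool", "arguments": {
  "deltas": [1.1, -3.9, 0, 2.1, 2.2, -7.8, 0, 4.2, 3.3, -11.7, 0, 6.3, 4.4, -15.6, 1, 8.4, 5.5, -19.5, 3, 10.5, 6.6, -23.4, 6, 12.7, 6.6, -23.4, 8.2, 12.7, 6.6, -23.4, 8.2, 12.7, 6.6, -23.4, 8.2, 12.7]
}}

```text
t: 2.2
tcp_pos: [0.4621, 0.2298, 0.1495]
tool_rot: [0.996, -0.09, -0.001, -0.001]
force: [0.9, -0.5, 0.1]
finger_gap: 0.702
```

```bash
python3 -c "
from h import *
go(.4625,.2305,.03,-10.3)
s=snap('side','s1');crop(s,190,150,350,290,5,'c1')"
```

```text
pos [0.4621 0.2298 0.1495] yaw -10.27 zaxis [-0.0025  0.0013 -1.    ] F [ 0.85 -0.51  0.09] gap 0.7017 t 2.2
delta [ 0.059 -0.071 11.951] turn 0.03
```

View pics/c1.png

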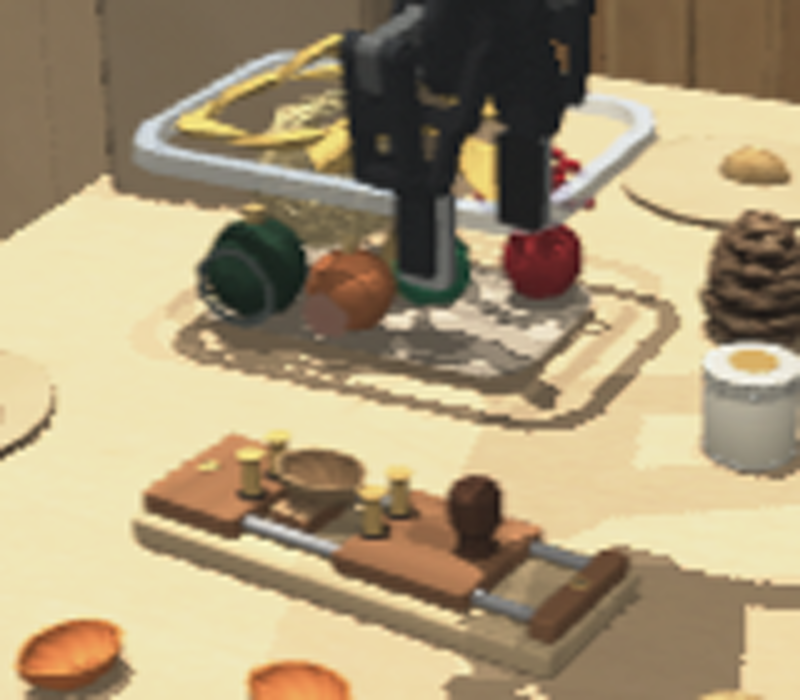

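The fingers straddle the column above the knob (crop 475,250 over 475,510), so I descend.

Request:
{"name": "drive_tool", "arguments": {
  "deltas": [0, -0.1, 3, 0, 0, -0.1, 6, 0, 0, -0.1, 9, 0, 0, -0.1, 11, 0, 0, -0.1, 11.9, 0, 0, -0.1, 11.9, 0, 0, -0.1, 11.9, 0]
}}

```text
t: 2.95
tcp_pos: [0.4641, 0.2307, 0.0326]
tool_rot: [0.996, -0.09, 0.001, -0.001]
force: [1.2, 0.4, -0.0]
finger_gap: 0.7
```

Request:
{"name": "drive_tool", "arguments": {
  "deltas": [0, 0, 0, 0, 0, 0, 0, 0, 0, 0, 0, 0, 0, 0, 0, 0, 0, 0, 0, 0, 0, 0, 0, 0, 0, 0, 0, 0, 0, 0, 0, 0],
  "hand": 0,
  "squeeze": 30
}}

```text
t: 3.75
tcp_pos: [0.4645, 0.2301, 0.0337]
tool_rot: [0.996, -0.09, 0.001, -0.001]
force: [-0.1, -3.6, 6.6]
finger_gap: 0.239
```

```bash
python3 -c "
from h import *
go(.4625,.2305,.03,-10.3)
s=snap('side','s2');crop(s,190,150,350,290,5,'c2')"
```

```text
pos [0.4645 0.2301 0.0337] yaw -10.29 zaxis [ 0.0031  0.0016 -1.    ] F [-0.07 -3.64  6.62] gap 0.2387 t 3.75
delta [-0.201 -0.002  0.374] turn 0.01
```

View pics/c2.png

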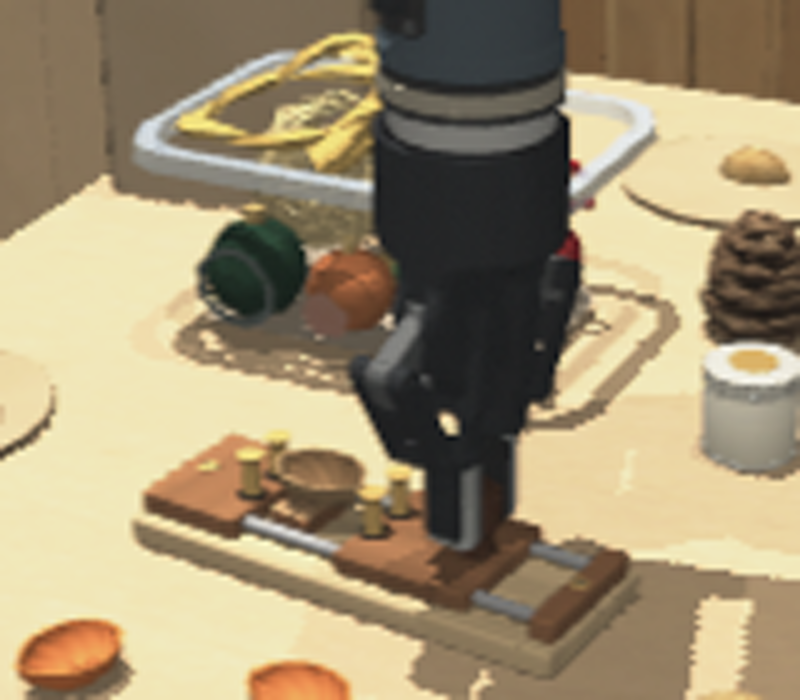

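The knob is gripped: the opening is about 20 mm and the pads sit on it. I slide the jaw along tool +x in short steps and watch the force.

Request:
{"name": "drive_tool", "arguments": {
  "deltas": [0.3, 0, 0, 0, 0.6, 0, 0, 0, 0.9, 0, 0, 0, 1.1, 0, 0, 0, 1.2, 0, 0, 0, 1.2, 0, 0, 0]
}}

```text
t: 4.4
tcp_pos: [0.4768, 0.2279, 0.0339]
tool_rot: [0.996, -0.09, 0.002, -0.001]
force: [-1.2, 0.2, 2.3]
finger_gap: 0.24
```

```bash
python3 -c "
from h import *
go(.4645,.2301,.0337,-10.3)
s=snap('side','s3');crop(s,210,200,330,290,6,'c3')"
```

```text
pos [0.4768 0.2279 0.0339] yaw -10.29 zaxis [ 0.0039  0.0017 -1.    ] F [-1.23  0.25  2.34] gap 0.2398 t 4.4
delta [-1.249  0.008  0.014] turn 0.01
```

View pics/c3.png

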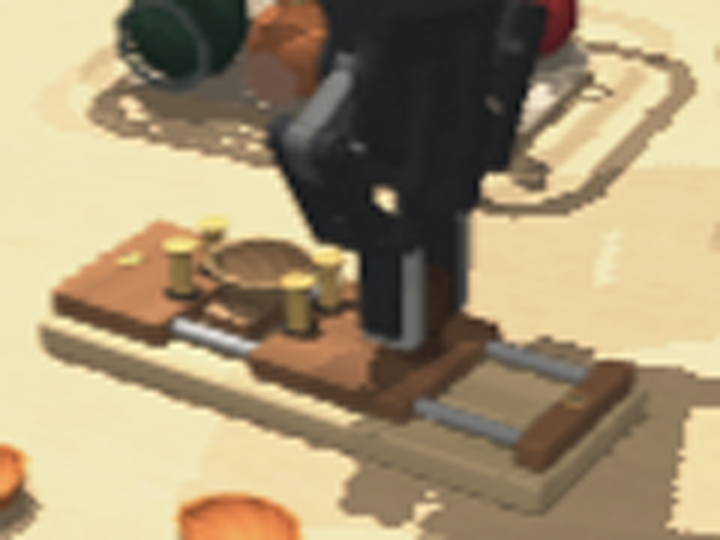

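Request:
{"name": "drive_tool", "arguments": {
  "deltas": [0.1, 0, 0, 0, 0.2, 0, 0, 0, 0.2, 0, 0, 0]
}}

```text
t: 4.75
tcp_pos: [0.4789, 0.2276, 0.0339]
tool_rot: [0.996, -0.09, 0.002, -0.001]
force: [-1.5, 0.6, 1.9]
finger_gap: 0.238
```

Request:
{"name": "drive_tool", "arguments": {
  "deltas": [0.1, 0, 0, 0, 0.2, 0, 0, 0, 0.2, 0, 0, 0]
}}

```text
t: 5.05
tcp_pos: [0.4811, 0.2272, 0.0339]
tool_rot: [0.996, -0.09, 0.002, -0.001]
force: [-0.1, 0.9, 1.5]
finger_gap: 0.24
```

Request:
{"name": "drive_tool", "arguments": {
  "deltas": [0.1, 0, 0, 0, 0.1, 0, 0, 0, 0.1, 0, 0, 0]
}}

```text
t: 5.35
tcp_pos: [0.4823, 0.227, 0.0339]
tool_rot: [0.996, -0.09, 0.002, -0.001]
force: [-2.0, 1.1, 1.5]
finger_gap: 0.235
```

Request:
{"name": "drive_tool", "arguments": {
  "deltas": [0.1, 0, 0, 0, 0.1, 0, 0, 0, 0.1, 0, 0, 0]
}}

```text
t: 5.65
tcp_pos: [0.4829, 0.2269, 0.0339]
tool_rot: [0.996, -0.09, 0.002, -0.001]
force: [-3.2, 1.4, 2.6]
finger_gap: 0.239
```

Request:
{"name": "drive_tool", "arguments": {
  "deltas": [0.1, 0, 0, 0, 0.1, 0, 0, 0, 0.1, 0, 0, 0]
}}

```text
t: 5.95
tcp_pos: [0.4834, 0.2268, 0.0339]
tool_rot: [0.996, -0.09, 0.002, -0.001]
force: [-3.8, 3.0, 3.2]
finger_gap: 0.232
```

```bash
python3 -c "
from h import *
go(.4645,.2301,.0337,-10.3)
s=snap('side','s4');crop(s,210,200,330,290,6,'c4')"
```

```text
pos [0.4834 0.2268 0.0339] yaw -10.29 zaxis [ 0.0033  0.0017 -1.    ] F [-3.79  2.99  3.23] gap 0.2318 t 5.95
delta [-1.919  0.012  0.01 ] turn 0.01
```

View pics/c4.png

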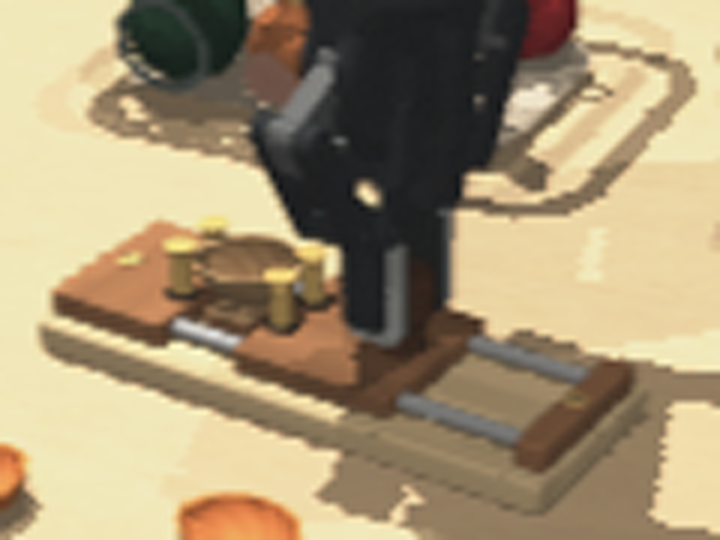

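Request:
{"name": "drive_tool", "arguments": {
  "deltas": [0.15, 0, 0, 0, 0.15, 0, 0, 0, 0.15, 0, 0, 0]
}}

```text
t: 6.3
tcp_pos: [0.484, 0.2267, 0.0338]
tool_rot: [0.996, -0.09, 0.001, -0.001]
force: [-5.3, 3.5, 3.8]
finger_gap: 0.239
```

```bash
cat >> h.py <<'E'
def pins(q):
    h=cv2.cvtColor(q['frame'],cv2.COLOR_RGB2HSV)
    m=(h[...,0]>=20)&(h[...,0]<38)&(h[...,1]>105)&(h[...,2]>215)
    mm=np.zeros(m.shape,np.uint8); mm[232:252,235:275]=m[232:252,235:275]
    n,l,st,c=cv2.connectedComponentsWithStats(mm)
    for i in range(1,n): print(c[i].round(1),st[i],plane(q,c[i][0],c[i][1],.0433).round(4))
E
python3 -c "
from h import *
go(.4645,.2301,.0337,-10.3)
s=snap('side','s5');crop(s,210,200,330,290,6,'c5')
for k in ('side0','s3','s4','s5'): print(k);pins(load(k))
t=snap('top','t5');crop(t,220,130,320,230,5,'ct5')"
```

```text
pos [0.484  0.2267 0.0338] yaw -10.3 zaxis [ 0.0016  0.0018 -1.    ] F [-5.31  3.48  3.82] gap 0.2388 t 6.3
delta [-1.979  0.011  0.01 ] turn -0.0
side0
[245.  236.6] [243 236   5   2   8] [0.5663 0.2029 0.0433]
[239.8 240.4] [238 240   5   2   9] [0.5685 0.2221 0.0433]
[269.4 244.2] [268 244   4   2   5] [0.5045 0.214  0.0433]
[264.  247.6] [262 247   5   2   8] [0.5087 0.2311 0.0433]
s3
[245.5 236.7] [244 236   4   2   6] [0.5652 0.2027 0.0433]
[239.5 240.4] [237 240   6   2  10] [0.5691 0.2221 0.0433]
[264.5 242.5] [263 242   4   2   8] [0.517  0.2111 0.0433]
[258.8 246.4] [257 246   5   2   9] [0.5207 0.2306 0.0433]
s4
[245.5 236.7] [244 236   4   2   6] [0.5652 0.2027 0.0433]
[239.5 240.4] [237 240   6   2  10] [0.5691 0.2221 0.0433]
[261.5 241.5] [260 241   4   2   8] [0.5246 0.2095 0.0433]
[256.  245.5] [254 245   5   2  10] [0.5277 0.2291 0.0433]
s5
[245.5 236.7] [244 236   4   2   6] [0.5652 0.2027 0.0433]
[239.5 240.4] [237 240   6   2  10] [0.5691 0.2221 0.0433]
[261.5 241.5] [260 241   4   2   8] [0.5246 0.2095 0.0433]
[255.8 245.4] [254 245   5   2   9] [0.5282 0.2291 0.0433]
```

View pics/c5.png

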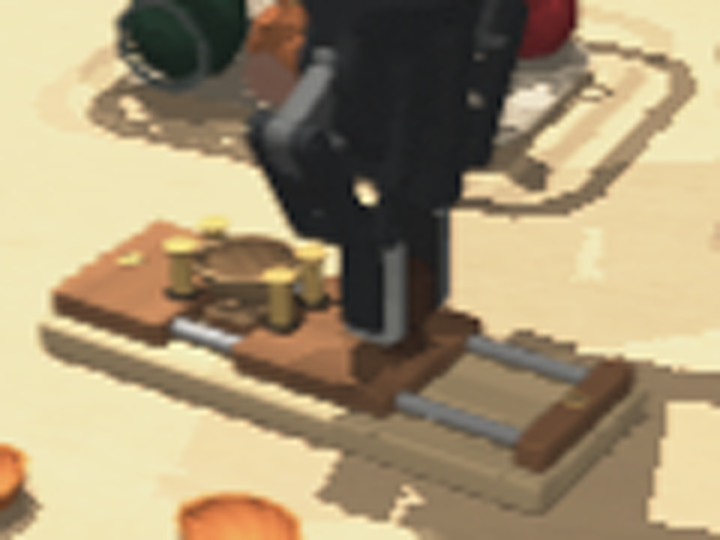

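View pics/ct5.png

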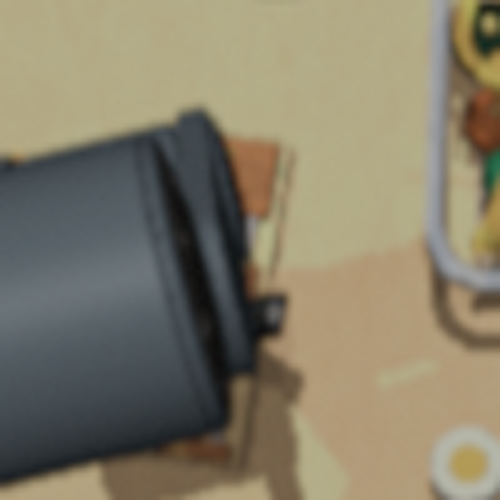

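The pins have stopped moving between s4 and s5 while the push rose to about 4 N above friction. The pin pairs stand about 41 mm apart, so the shell is clamped. Next I release and go straight up.

Request:
{"name": "drive_tool", "arguments": {
  "deltas": [0, 0, 0, 0, 0, 0, 0, 0, 0, 0, 0, 0, 0, 0, 0, 0, 0, 0, 0, 0, 0, 0, -1, 0, 0, 0, -4, 0, 0, 0, -8, 0, 0, 0, -12, 0, 0, 0, -16, 0, 0, 0, -20, 0, 0, 0, -20, 0],
  "hand": 6
}}

```text
t: 7.6
tcp_pos: [0.4873, 0.2273, 0.2404]
tool_rot: [0.996, -0.09, 0.007, -0.003]
force: [1.3, -0.3, 0.0]
finger_gap: 0.7
```

```bash
python3 -c "
from h import *
s=snap('side','s6');crop(s,210,200,330,290,6,'c6');pins(s)
go(.487,-.25,.235,0)"
```

```text
[245.  236.6] [243 236   5   2   8] [0.5663 0.2029 0.0433]
[239.2 240.4] [237 240   5   2   9] [0.5696 0.2225 0.0433]
[261.5 241.5] [260 241   4   2   8] [0.5246 0.2095 0.0433]
[256.2 245.4] [254 245   5   2   9] [0.5273 0.2287 0.0433]
pos [0.4855 0.2268 0.2376] yaw -10.29 zaxis [ 0.0098  0.0035 -0.9999] F [ 0.05 -0.06 -0.09] gap 0.7009 t 7.65
delta [ 8.664 46.889  0.094] turn -10.29
```

View pics/c6.png

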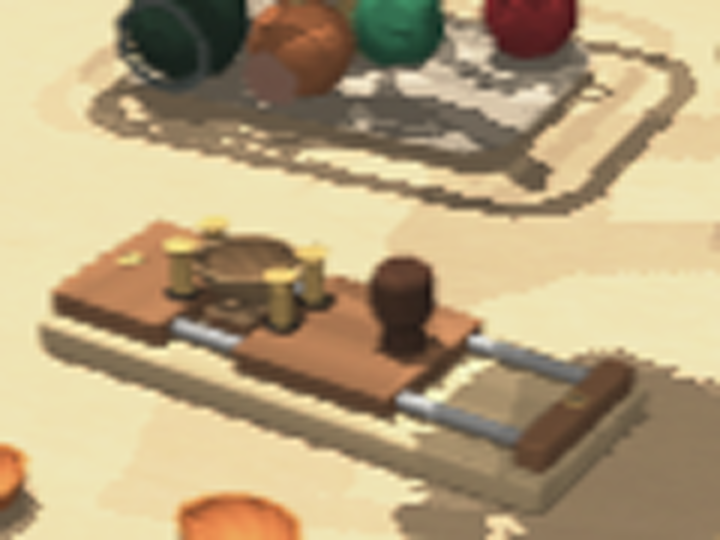

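The side view confirms the clamp held after release, with the shell tight between all four pins. Next I measure the upper half accurately.

Run:
```python
from h import *
s=snap('top','t7'); crop(s,395,170,440,210,12,'ct7')
q=load('s6'); crop(q,325,170,360,195,20,'cs7')
print('side near rim',plane(q,341,187,.005).round(4),'far-top',plane(q,341,179.2,.02).round(4),'L',plane(q,334,184.5,.008).round(4),'R',plane(q,348.2,184.5,.008).round(4))
P=dep(s); print((P[183:200,409:427,2]*1000).round(0).astype(int))
f=s['frame'][183:200,409:427].astype(int); print(f[...,2])
```

```text
side near rim [ 0.4836 -0.2397  0.005 ] far-top [ 0.4912 -0.2632  0.02  ] L [ 0.5064 -0.2436  0.008 ] R [ 0.4675 -0.2597  0.008 ]
[[   5    5    2   12    5    9    8   11    3    7    8    6   12    5
     7    9   12    6]
 [   6    2    6    8    5    4    5    5   16    6    2    4    8    2
     9   11    5    3]
 [  11    9    3    6    7    9   12   14   12   12   14    7    6    0
     6    6    6    8]
 [   1    8    0    4    5   12   10   15   15   18   15   13   12    9
     8    6    4    1]
 [   3    5    1    3   18   19   16   19   14   23   20   16   20    8
     8    0    3   11]
 [   9   10    5    8   14   15   17   19   19   23   21   25   20    2
     6    9    8    6]
 [   3    6    1    8   19   18   18   24   17   16   22   25   17    9
     5    5    4    8]
 [   7   10    9    6   14   16   17   26   21   21   22   20   14   13
     2    8    8   12]
 [   5    5    6   12 1451   19   22   14   23   20   21   20 1451    8
     5   12    5    4]
 [   0    3    4   16   11   21   17   25   18   19   20   20   17    5
     8    5    5    4]
 [   3    9    8    
[... 1221 characters left out ...]
 75  98 125 133 132 132]
 [136 132 112  75  55  69  82  88  91  89  86  77  71  94 123 132 132 132]
 [136 132 116  78  54  69  82  87  87  85  82  75  70  92 123 132 132 131]
 [136 135 122  84  57  64  78  83  83  81  81  74  72  96 123 131 130 130]
 [135 134 124  96  64  60  69  74  75  76  78  73  79 105 125 131 130 131]
 [134 134 129 111  86  63  62  65  68  71  74  77  93 117 128 130 130 129]
 [133 133 131 126 109  84  64  58  61  64  75  91 111 125 130 131 129 130]
 [132 132 132 131 125 107  85  68  64  74  90 111 124 129 131 130 130 130]
 [132 132 131 131 131 125 111  96  92 101 114 124 130 130 130 129 130 130]
 [132 131 131 131 132 130 125 119 115 122 126 129 130 130 130 130 130 129]]
```

View pics/ct7.png

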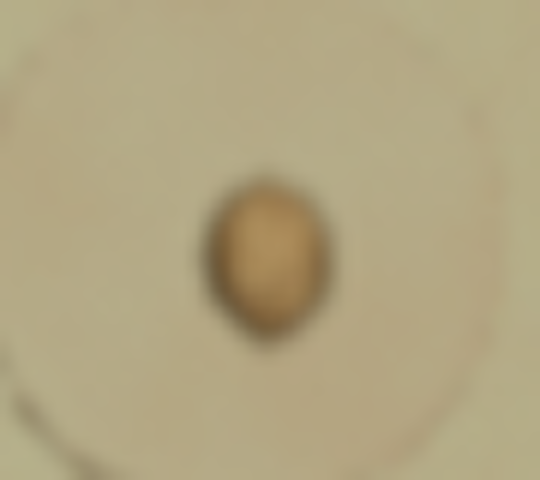

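View pics/cs7.png

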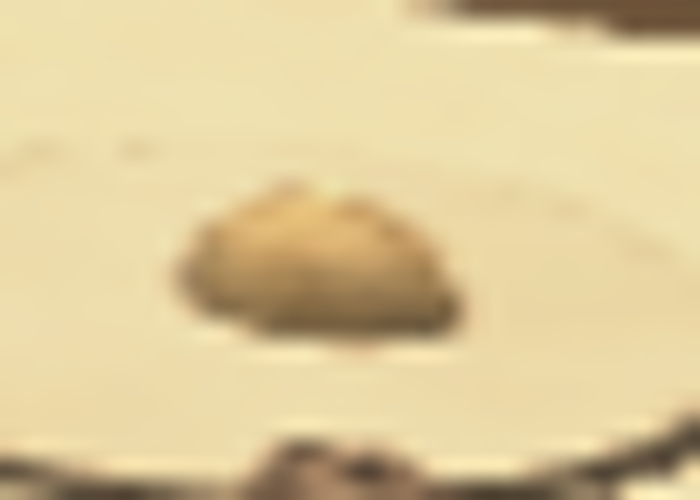

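```bash
cat > el.py <<'E'
from h import *
def ell(tag,z,th,roi=(403,176,432,207)):
    s=load(tag);u0,v0,u1,v1=roi
    k=8;b=cv2.resize(s['frame'][v0:v1,u0:u1,2],None,fx=k,fy=k,interpolation=cv2.INTER_CUBIC)
    c=max(cv2.findContours((b<th).astype(np.uint8),0,1)[0],key=cv2.contourArea)[:,0].astype(float)
    W=plane(s,(c[:,0]+.5)/k-.5+u0,(c[:,1]+.5)/k-.5+v0,z)[:,:2]*1000
    e=cv2.fitEllipse(W.astype(np.float32)); mm=cv2.moments(W.astype(np.float32).reshape(-1,1,2))
    # 2nd moment axis about area
    a=.5*np.degrees(np.arctan2(2*mm['mu11'],mm['mu20']-mm['mu02']))
    print(tag,th,'c',(mm['m10']/mm['m00']),mm['m01']/mm['m00'],'ell',np.round(e[0],1),np.round(e[1],1),round(e[2]-90,1),'mom axis',a)
if __name__=='__main__':
    for t in('top0','t7'):
        for th in(90,100,110,120): ell(t,.008,th)
E
python3 el.py
```

```text
top0 90 c 487.7360034473155 -255.9623767741147 ell [ 487.7 -256. ] [30.9 38.5] -2.5 mom axis -2.70446372289393
top0 100 c 487.9314922498633 -256.1383368747554 ell [ 487.9 -256.1] [32.6 40.9] -3.6 mom axis -3.5489664859148053
top0 110 c 487.96649664081116 -256.2196327061936 ell [ 487.9 -256.2] [34.5 43.4] -3.7 mom axis -3.7357321551918616
top0 120 c 487.9166920423858 -256.3481658888689 ell [ 487.9 -256.4] [36.6 46.3] -3.8 mom axis -3.8660365977813327
t7 90 c 487.7575648589677 -255.9751156074379 ell [ 487.7 -256. ] [30.8 38.5] -1.7 mom axis -2.041031453054618
t7 100 c 487.94181132839805 -256.1240422638318 ell [ 487.9 -256.1] [32.6 40.8] -3.2 mom axis -3.31288233757131
t7 110 c 487.9799217857006 -256.2166814131221 ell [ 487.9 -256.2] [34.4 43.4] -3.6 mom axis -3.6696280265410395
t7 120 c 487.92581577137264 -256.34670337787594 ell [ 487.9 -256.4] [36.5 46.2] -3.7 mom axis -3.7279670105029594
```

Run:
```python
from h import *
for tag,x,y,ts in [('s1',.4675,.2605,(.145,.15,.155,.16)),('s4',.4855,.240,(.024,.029,.034,.039)),('s6',.49,.257,(.232,.237,.242,.247))]:
    s=load(tag)
    for z in ts: print(tag,z,np.round(proj(s,[x,y,z]),1))
q=load('s6');crop(q,230,130,340,200,7,'cs6')
print(manip.sense()['tcp_pos'])
```

```text
s1 0.145 [276.1 211. ]
s1 0.15 [276.1 208.6]
s1 0.155 [276.1 206.1]
s1 0.16 [276.1 203.7]
s4 0.024 [272.8 260.1]
s4 0.029 [272.8 258. ]
s4 0.034 [272.7 255.8]
s4 0.039 [272.7 253.6]
s6 0.232 [264.9 164.7]
s6 0.237 [264.9 162.1]
s6 0.242 [264.8 159.4]
s6 0.247 [264.8 156.8]
[0.48394694 0.22640887 0.23548063]
```

View pics/cs6.png

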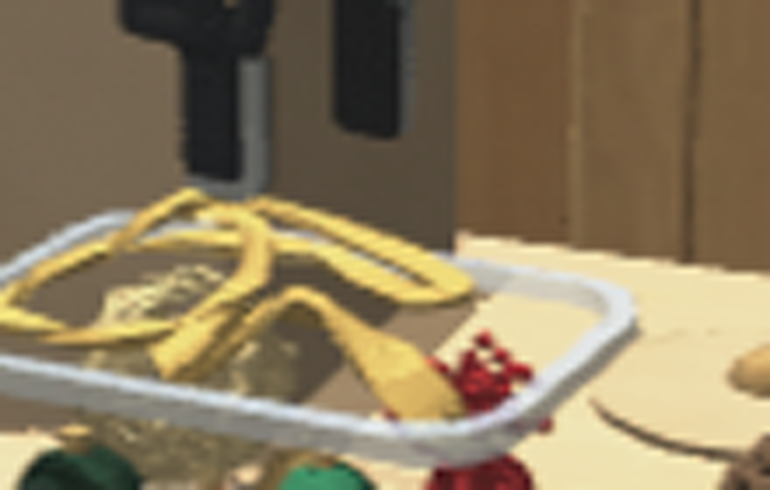

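```bash
python3 -c "
from h import *
go(.488,-.256,.235,-3.7)"
```

```text
pos [0.4839 0.2264 0.2355] yaw -10.29 zaxis [ 0.0049  0.0024 -1.    ] F [ 0.21 -0.34 -0.78] gap 0.7038 t 7.7
delta [ 9.02  47.392 -0.066] turn -6.59
```

Request:
{"name": "drive_tool", "arguments": {
  "deltas": [0.8, 4.2, 0, -0.6, 1.6, 8.4, 0, -1.2, 2.4, 12.6, 0, -1.8, 3.2, 16.8, 0, -2.4, 4, 21, 0, -3, 4.8, 25.2, 0, -3.6, 5.6, 29.4, 0, -4.2, 6.4, 33.6, 0, -4.8, 7.2, 37.8, 0, -5.4, 8, 42, 0, -6, 9, 47.4, 0, -6.6, 9, 47.4, 0, -6.6],
  "hand": 5,
  "squeeze": 20
}}

```text
t: 8.9
tcp_pos: [0.4875, -0.2616, 0.2327]
tool_rot: [0.999, -0.035, 0.002, -0.0]
force: [-0.6, 1.2, -0.1]
finger_gap: 0.586
```

Request:
{"name": "drive_tool", "arguments": {
  "deltas": [0, 0, 0, 0, 0, 0, 0, 0]
}}

```text
t: 9.1
tcp_pos: [0.4864, -0.2606, 0.2311]
tool_rot: [0.999, -0.035, 0.001, -0.002]
force: [0.4, 0.7, 0.4]
finger_gap: 0.589
```

```bash
python3 -c "
from h import *
go(.488,-.2562,.10,-3.7)"
```

```text
pos [ 0.4864 -0.2606  0.2311] yaw -4.02 zaxis [ 0.0013  0.0034 -1.    ] F [0.36 0.68 0.38] gap 0.5892 t 9.1
delta [ 0.112 -0.402 13.116] turn -0.32
```

Request:
{"name": "drive_tool", "arguments": {
  "deltas": [0.1, -0.4, 4, -0.3, 0.1, -0.4, 8, -0.3, 0.1, -0.4, 12, -0.3, 0.1, -0.4, 16, -0.3, 0.1, -0.4, 18.5, -0.3, 0.1, -0.4, 18.5, -0.3, 0.1, -0.4, 18.5, -0.3, 0.1, -0.4, 18.5, -0.3]
}}

```text
t: 9.9
tcp_pos: [0.489, -0.2559, 0.0477]
tool_rot: [0.999, -0.032, 0.002, -0.001]
force: [-0.3, -0.7, 0.4]
finger_gap: 0.588
```

```bash
python3 -c "
from h import *
go(.488,-.2562,.007,-3.7)
s=snap('side','s8');crop(s,290,130,380,205,8,'c8')
t=snap('top','t8');crop(t,370,140,450,220,7,'ct8')"
```

```text
pos [ 0.489  -0.2559  0.0477] yaw -3.66 zaxis [ 0.0034  0.0017 -1.    ] F [-0.33 -0.74  0.42] gap 0.5876 t 9.9
delta [-0.111  0.041  4.072] turn 0.04
```

View pics/c8.png

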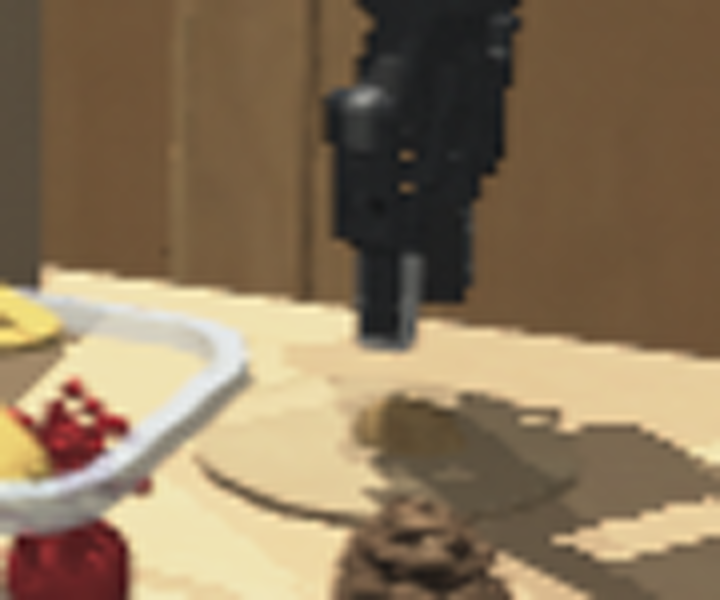

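View pics/ct8.png

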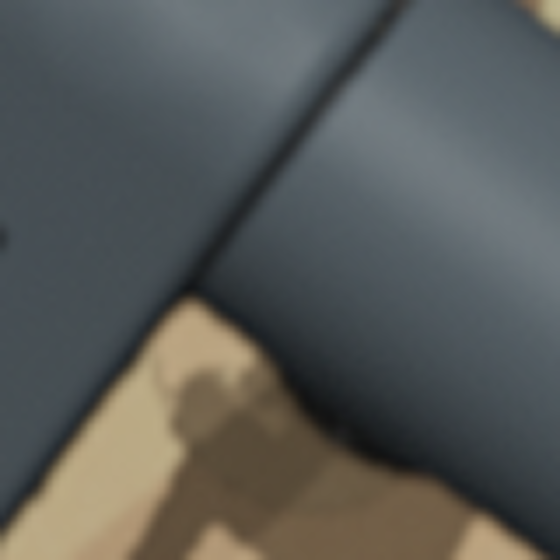

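The finger midpoint (crop x≈412) stands over the shell centre (≈410), so I lower the rest of the way.

Request:
{"name": "drive_tool", "arguments": {
  "deltas": [-0.1, 0, 1.5, 0, -0.1, 0, 2.8, 0, -0.1, 0, 3.4, 0, -0.1, 0, 3.4, 0, -0.1, 0, 3.4, 0]
}}

```text
t: 10.5
tcp_pos: [0.4882, -0.2564, 0.014]
tool_rot: [0.999, -0.032, 0.002, -0.001]
force: [-0.2, 0.5, -0.0]
finger_gap: 0.586
```

```bash
python3 -c "
from h import *
go(.488,-.2562,.007,-3.7)
s=snap('side','s9');crop(s,310,145,370,200,10,'c9')"
```

```text
pos [ 0.4882 -0.2564  0.014 ] yaw -3.69 zaxis [ 0.004   0.0013 -1.    ] F [-0.16  0.55 -0.04] gap 0.586 t 10.5
delta [-0.022 -0.013  0.7  ] turn 0.01
```

View pics/c9.png

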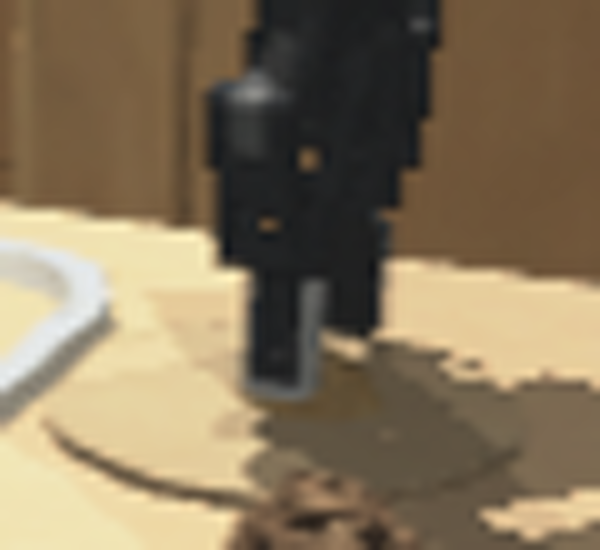

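Request:
{"name": "drive_tool", "arguments": {
  "deltas": [0, 0, 0.4, 0, 0, 0, 0.7, 0, 0, 0, 0.7, 0, 0, 0, 0.7, 0]
}}

```text
t: 10.95
tcp_pos: [0.4883, -0.2564, 0.0071]
tool_rot: [0.999, -0.032, 0.002, -0.001]
force: [0.8, -0.1, -0.4]
finger_gap: 0.588
```

Request:
{"name": "drive_tool", "arguments": {
  "deltas": [0, 0, 0, 0, 0, 0, 0, 0, 0, 0, 0, 0, 0, 0, 0, 0, 0, 0, 0, 0, 0, 0, 0, 0],
  "hand": 2.5,
  "squeeze": 20
}}

```text
t: 11.55
tcp_pos: [0.4883, -0.2565, 0.0072]
tool_rot: [0.999, -0.032, 0.002, -0.001]
force: [-0.0, -0.2, 2.8]
finger_gap: 0.342
```

```bash
python3 -c "
from h import *
go(.488,-.2562,.007,-3.7)
s=snap('side','s10');crop(s,310,145,370,200,10,'c10')"
```

```text
pos [ 0.4883 -0.2565  0.0072] yaw -3.69 zaxis [ 0.0043  0.001  -1.    ] F [-0.02 -0.21  2.82] gap 0.3424 t 11.55
delta [-0.035 -0.025  0.023] turn 0.01
```

View pics/c10.png

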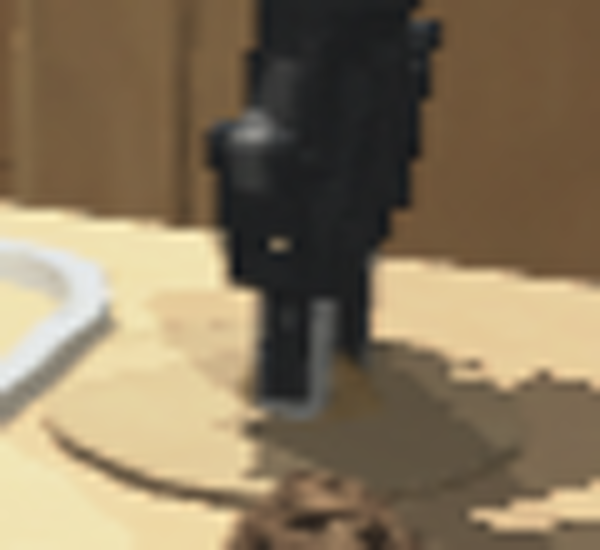

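```bash
python3 -c "
from h import *
s=load('s10')
for z in (.005,.007,.009,.011): print(z,proj(s,[.4895,-.237,z]),proj(s,[.4895,-.241,z]))"
```

```text
0.005 (np.float64(338.7983060232444), np.float64(187.0328922737666)) (np.float64(339.19221285557944), np.float64(186.56249092674102))
0.007 (np.float64(338.82683409227593), np.float64(186.39777914312742)) (np.float64(339.2208988838917), np.float64(185.9287181363361))
0.009 (np.float64(338.85539565774985), np.float64(185.7619202897291)) (np.float64(339.24961850838315), np.float64(185.29420309106155))
0.011 (np.float64(338.8839907786959), np.float64(185.1253143994063)) (np.float64(339.2783717881085), np.float64(184.6589444861948))
```

Request:
{"name": "drive_tool", "arguments": {
  "deltas": [0, 0, 0, 0, 0, 0, 0, 0, 0, 0, 0, 0, 0, 0, 0, 0, 0, 0, 0.1, 0, 0, 0, 0.2, 0, 0, 0, 0.2, 0, 0, 0, 0.2, 0],
  "hand": 4.5
}}

```text
t: 12.4
tcp_pos: [0.4883, -0.2564, 0.0051]
tool_rot: [0.999, -0.032, 0.002, -0.001]
force: [0.0, 1.6, -0.1]
finger_gap: 0.527
```

Request:
{"name": "drive_tool", "arguments": {
  "deltas": [0, 0, 0, 0, 0, 0, 0, 0, 0, 0, 0, 0, 0, 0, 0, 0, 0, 0, 0, 0, 0, 0, 0, 0],
  "hand": 2.5,
  "squeeze": 20
}}

```text
t: 13.0
tcp_pos: [0.4883, -0.2564, 0.0053]
tool_rot: [0.999, -0.032, 0.002, -0.001]
force: [-0.6, 0.8, 1.4]
finger_gap: 0.362
```

Request:
{"name": "drive_tool", "arguments": {
  "deltas": [0, 0, -0.2, 0, 0, 0, -0.5, 0, 0, 0, -1, 0, 0, 0, -1.5, 0, 0, 0, -2, 0, 0, 0, -2, 0]
}}

```text
t: 13.6
tcp_pos: [0.4888, -0.2569, 0.0262]
tool_rot: [0.999, -0.032, 0.003, -0.0]
force: [-0.0, 0.1, -1.2]
finger_gap: 0.361
```

```bash
python3 -c "
from h import *
go(.488,-.2562,.007,-3.7)
s=snap('side','s11');crop(s,310,145,370,200,10,'c11')"
```

```text
pos [ 0.4888 -0.2569  0.0262] yaw -3.69 zaxis [ 5.7e-03 -2.0e-04 -1.0e+00] F [-0.02  0.05 -1.2 ] gap 0.361 t 13.6
delta [-0.09  -0.061  1.919] turn 0.01
```

View pics/c11.png

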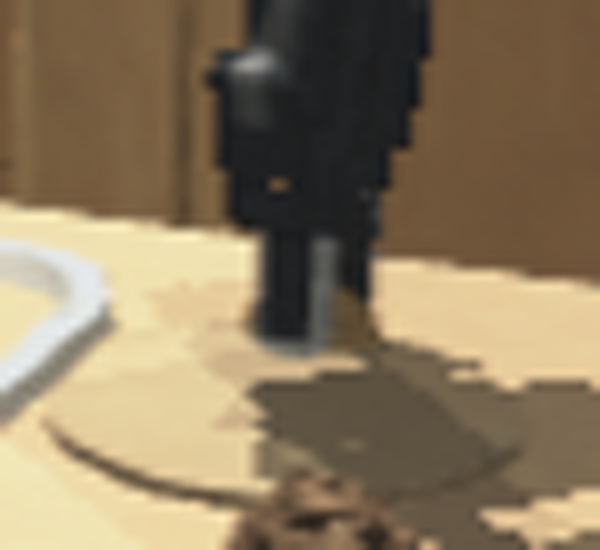

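The shell came up between the fingers. Next I raise it well above the tub and carry it across.

Request:
{"name": "drive_tool", "arguments": {
  "deltas": [0, 0, -3, 0, 0, 0, -6, 0, 0, 0, -9, 0, 0, 0, -12, 0, 0, 0, -15, 0, 0, 0, -18, 0, 0, 0, -21, 0, 0, 0, -22, 0, 0, 0, -22, 0, 0, 0, -22, 0]
}}

```text
t: 14.65
tcp_pos: [0.4866, -0.2561, 0.2445]
tool_rot: [0.999, -0.032, 0.002, -0.001]
force: [-0.9, -0.7, -0.8]
finger_gap: 0.358
```

```bash
python3 -c "
from h import *
go(.546,.216,.245,-10.3)
s=snap('side','s12');crop(s,310,60,370,115,10,'c12')"
```

```text
pos [ 0.4866 -0.2561  0.2445] yaw -3.69 zaxis [ 0.0032  0.0019 -1.    ] F [-0.9  -0.7  -0.82] gap 0.3578 t 14.65
delta [  2.888 -47.497   0.058] turn 6.61
```

View pics/c12.png

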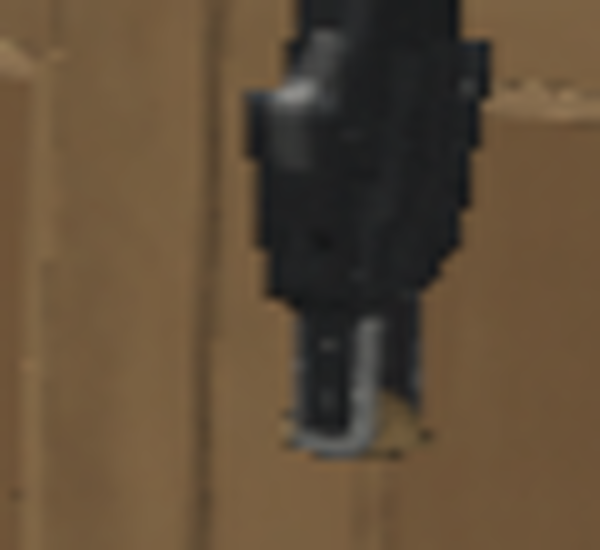

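Still held. I carry it across, slowing towards the end.

Request:
{"name": "drive_tool", "arguments": {
  "deltas": [0.2, -4, 0, 0.6, 0.5, -8, 0, 1.2, 0.7, -12, 0, 1.8, 1, -16, 0, 2.4, 1.2, -20, 0, 3, 1.5, -24, 0, 3.6, 1.7, -28, 0, 4.2, 2, -32, 0, 4.8, 2.2, -36, 0, 5.4, 2.4, -40, 0, 6, 2.6, -43, 0, 6.3, 2.7, -45, 0, 6.6]
}}

```text
t: 15.9
tcp_pos: [0.5413, 0.1935, 0.243]
tool_rot: [0.996, -0.089, -0.001, -0.001]
force: [0.2, -0.2, 0.5]
finger_gap: 0.361
```

Request:
{"name": "drive_tool", "arguments": {
  "deltas": [0, -1, 0, 0, 0, -1, 0, 0, 0, -1, 0, 0]
}}

```text
t: 16.2
tcp_pos: [0.5425, 0.2027, 0.2419]
tool_rot: [0.996, -0.089, -0.002, -0.001]
force: [0.6, -0.5, -0.8]
finger_gap: 0.359
```

```bash
python3 -c "
from h import *
go(.546,.216,.14,-10.3)"
```

```text
pos [0.5425 0.2027 0.2419] yaw -10.19 zaxis [-0.004   0.0015 -1.    ] F [ 0.64 -0.54 -0.83] gap 0.3586 t 16.2
delta [ 0.155 -1.366 10.19 ] turn 0.11
```

Request:
{"name": "drive_tool", "arguments": {
  "deltas": [0.2, -1.3, 2, 0.1, 0.2, -1.3, 5, 0.1, 0.2, -1.3, 8, 0.1, 0.2, -1.3, 11, 0.1, 0.2, -1.3, 13, 0.1, 0.2, -1.3, 13, 0.1, 0.2, -1.3, 13, 0.1]
}}

```text
t: 16.9
tcp_pos: [0.5465, 0.2142, 0.112]
tool_rot: [0.996, -0.09, -0.002, -0.0]
force: [-0.2, -0.2, -0.1]
finger_gap: 0.364
```

```bash
python3 -c "
from h import *
go(.5465,.2158,.075,-10.3)
s=snap('side','s13');crop(s,205,180,305,270,8,'c13')"
```

```text
pos [0.5465 0.2142 0.112 ] yaw -10.37 zaxis [-0.0045  0.0011 -1.    ] F [-0.17 -0.17 -0.06] gap 0.3644 t 16.9
delta [-0.008 -0.157  3.699] turn -0.07
```

View pics/c13.png

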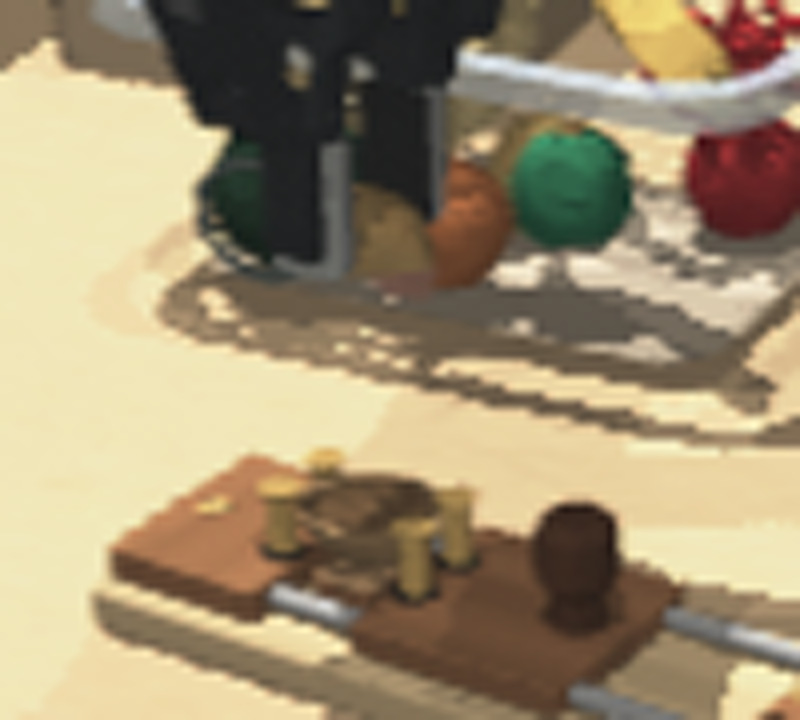

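```bash
cat >> h.py <<'E'
def rimpts(s,c,yaw,a=22,b=17,n=72):
    t=np.linspace(0,2*np.pi,n); y=np.radians(yaw)
    P=np.array([[c[0]+a*1e-3*np.cos(k)*np.cos(y)-b*1e-3*np.sin(k)*np.sin(y),c[1]+a*1e-3*np.cos(k)*np.sin(y)+b*1e-3*np.sin(k)*np.cos(y),c[2]] for k in t])
    return np.array([proj(s,p) for p in P])
E
python3 -c "
from h import *
s=load('s13')
for z in (.108,.110,.112):
  r=rimpts(s,(.5465,.2142,z),-10.3); r=(r-[205,180])*8; print(z,'u',r[:,0].min(),r[:,0].max(),'bottom',r[r[:,1].argmax()],'right',r[r[:,0].argmax()])
r=rimpts(s,(.5465,.2158,.0393),-10.3); r=(r-[205,180])*8; print('low',r[:,0].min(),r[:,0].max(),r[:,1].min(),r[:,1].max())
crop(s,225,195,265,222,20,'c13b')
crop(s,235,232,275,260,20,'c13c')
"
```

```text
0.108 u 278.7738742863073 440.2819815706739 bottom [375.87278512 291.84129556] right [440.28198157 266.53213479]
0.11 u 278.43433345196354 440.07778372514804 bottom [375.61004049 284.59713465] right [440.07778373 259.37690043]
0.112 u 278.0942194714589 439.87323974204446 bottom [375.34684358 277.34050397] right [439.87323974 252.20953717]
low 287.2196927278087 444.42549479017634 467.6303627130146 536.2030322846542
```

View pics/c13b.png

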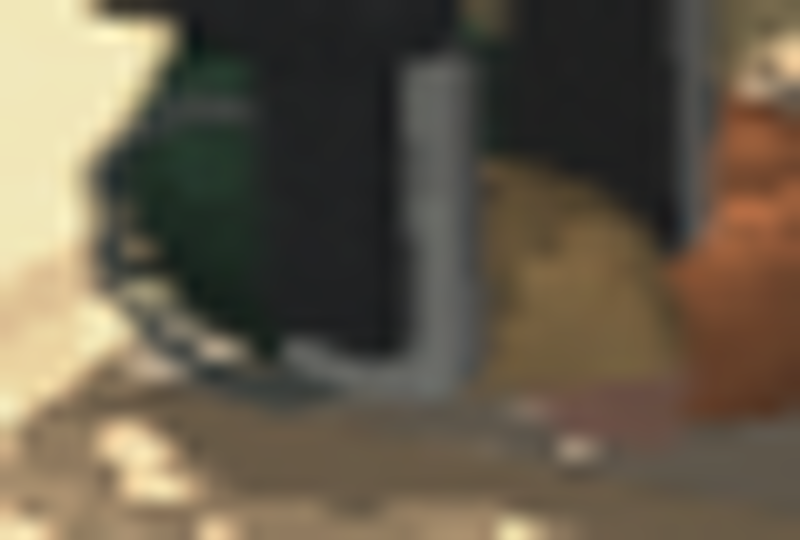

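View pics/c13c.png

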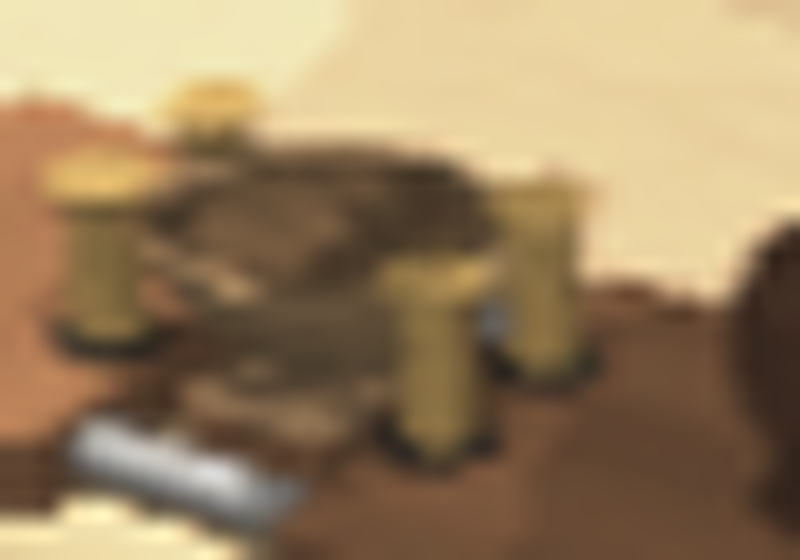

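```bash
python3 -c "
from h import *
def ends(s,c,yaw):
    y=np.radians(yaw);d=np.array([np.cos(y),np.sin(y),0])*.022
    return np.round([proj(s,np.array(c)+d),proj(s,np.array(c)-d)],2)
s=load('s6');print('table',ends(s,(.488,-.256,.005),-3.7), 'obs L',(325+185/20,170+285/20),'R',(325+460/20,170+312/20))
s=load('s12');print('lift',ends(s,(.4866,-.2561,.2435),-3.7),'obs L',(310+29,60+43.5),'R',(310+42.7,60+43.6))
crop(s,333,95,359,112,30,'c12b')
s=load('s13');print('now',ends(s,(.5465,.2142,.111),-10.3))
s=load('s11');crop(s,330,165,354,185,30,'c11b');print('s11',ends(s,(.4885,-.2565,.0255),-3.7))
"
```

```text
table [[334.2  183.69]
 [348.16 186.11]] obs L (334.25, 184.25) R (348.0, 185.6)
lift [[337.94 103.59]
 [352.99 105.23]] obs L (339, 103.5) R (352.7, 103.6)
now [[241.23 208.79]
 [258.69 213.67]]
s11 [[334.35 177.15]
 [348.39 179.52]]
```

View pics/c12b.png

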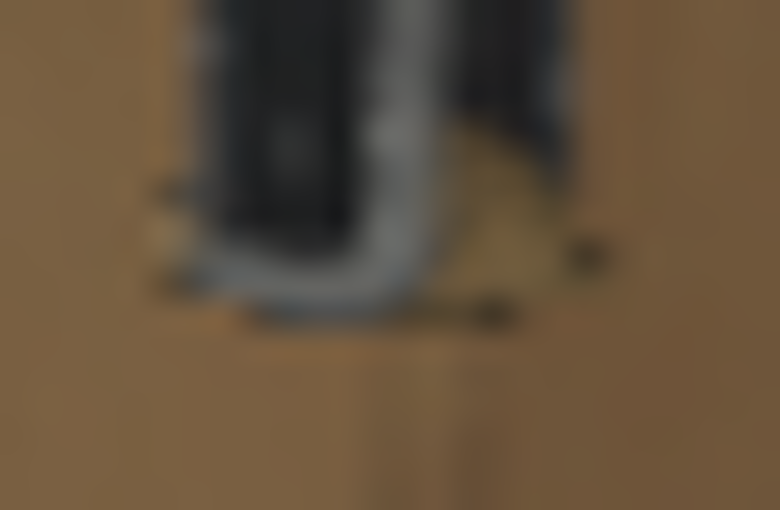

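View pics/c11b.png

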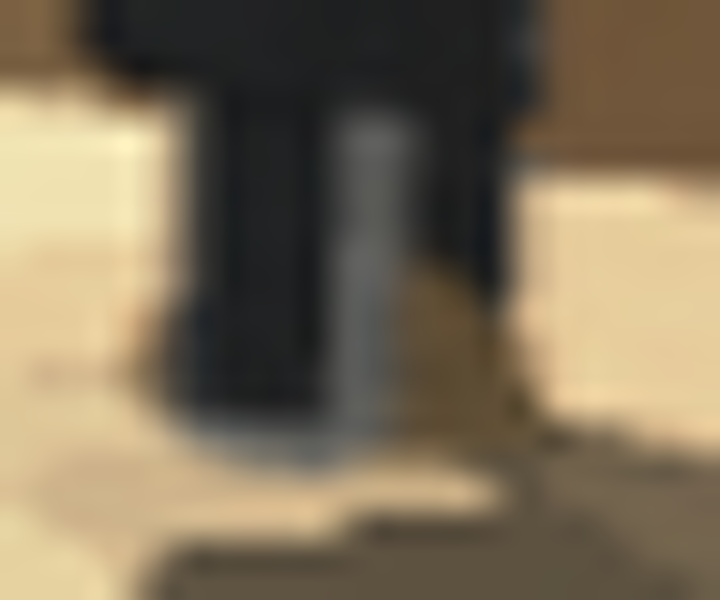

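To judge whether the held half hangs level, I turn it so that the side camera looks along the pinch axis and both ends show.

Request:
{"name": "drive_tool", "arguments": {
  "deltas": [0, 0, 0, -5, 0, 0, 0, -10, 0, 0, 0, -15, 0, 0, 0, -20, 0, 0, 0, -25, 0, 0, 0, -29, 0, 0, 0, -29, 0, 0, 0, -29]
}}

```text
t: 17.75
tcp_pos: [0.548, 0.2145, 0.1142]
tool_rot: [0.987, 0.161, 0.0, -0.001]
force: [0.1, 0.5, -0.1]
finger_gap: 0.36
```

```bash
python3 -c "
from h import *
go(.5465,.2158,.075,-10.3)
s=snap('side','s14');crop(s,225,190,275,225,16,'c14')
p=manip.sense()['tcp_pos']
y=np.radians(18.7);d=np.array([np.cos(y),np.sin(y),0])*.022
for z in (.109,.111,.113):
  c=np.array([p[0],p[1],z]);print(z,[((np.array(proj(s,c+k*d))-[225,190])*16).round(0) for k in (1,-1)])
"
```

```text
pos [0.548  0.2145 0.1142] yaw 18.55 zaxis [ 1.e-04  2.e-03 -1.e+00] F [ 0.12  0.54 -0.1 ] gap 0.3602 t 17.75
delta [-0.105 -0.159  3.918] turn 28.85
0.109 [array([215., 349.]), array([561., 357.])]
0.111 [array([214., 334.]), array([561., 343.])]
0.113 [array([214., 320.]), array([561., 329.])]
```

View pics/c14.png

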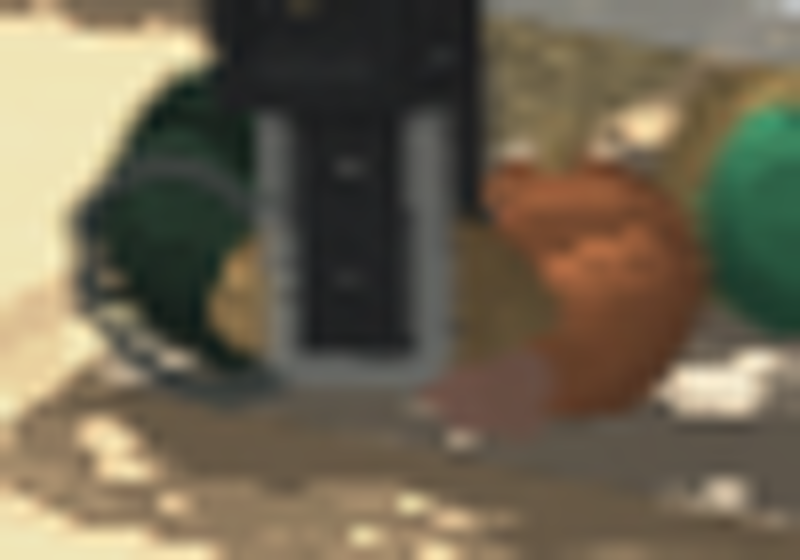

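```bash
python3 -c "
from h import *
s=load('s14')
k=24;u0,v0,u1,v1=232,200,264,216
im=cv2.resize(s['frame'][v0:v1,u0:u1,::-1],None,fx=k,fy=k,interpolation=cv2.INTER_CUBIC)
p=(.548,.2145)
for z,c in ((.1115,(255,255,0)),):
  r=rimpts(s,(p[0],p[1],z),18.55); r=((r-[u0,v0]+.5)*k).astype(np.int32); cv2.polylines(im,[r],True,c,1)
cv2.imwrite('pics/c14b.png',im)
"
```

```text
(no output)
```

View pics/c14b.png

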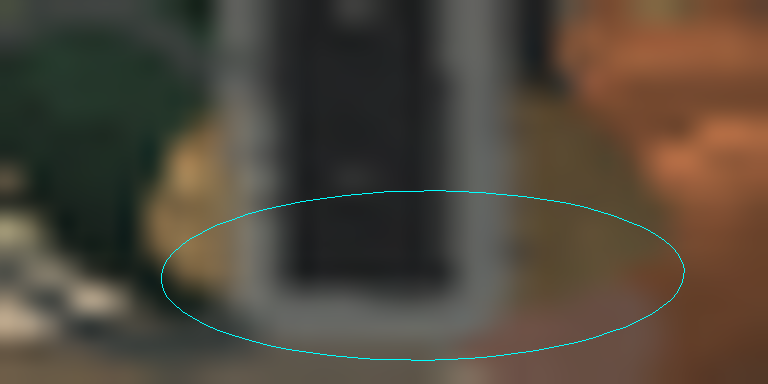

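Both ends show, centred on the pads to within 1 mm, but the baubles behind spoil the edges. I shift 8 cm along tool x to get plain table behind it.

Request:
{"name": "drive_tool", "arguments": {
  "deltas": [2, 0, 0, 0, 4, 0, 0, 0, 6, 0, 0, 0, 7.5, 0, 0, 0, 8, 0, 0, 0, 8, 0, 0, 0, 8, 0, 0, 0]
}}

```text
t: 18.5
tcp_pos: [0.6225, 0.2398, 0.1137]
tool_rot: [0.987, 0.161, -0.001, -0.001]
force: [0.7, 0.1, -0.3]
finger_gap: 0.361
```

```bash
python3 -c "
from h import *
go(.5465,.2158,.075,-10.3)
s=snap('side','s15')
p=manip.sense()['tcp_pos'];c=np.array(proj(s,p)).astype(int);print(c)
k=24;u0,v0=c[0]-16,c[1]-14
im=cv2.resize(s['frame'][v0:v0+22,u0:u0+32,::-1],None,fx=k,fy=k,interpolation=cv2.INTER_CUBIC)
im2=im.copy()
r=rimpts(s,(p[0],p[1],p[2]),18.55); r=((r-[u0,v0]+.5)*k).astype(np.int32); cv2.polylines(im,[r],True,(255,255,0),1)
cv2.imwrite('pics/c15.png',im)
"
```

```text
pos [0.6225 0.2398 0.1137] yaw 18.56 zaxis [-0.0021  0.0015 -1.    ] F [ 0.66  0.09 -0.33] gap 0.3611 t 18.5
delta [-7.967 -0.138  3.881] turn 28.86
[210 208]
```

View pics/c15.png

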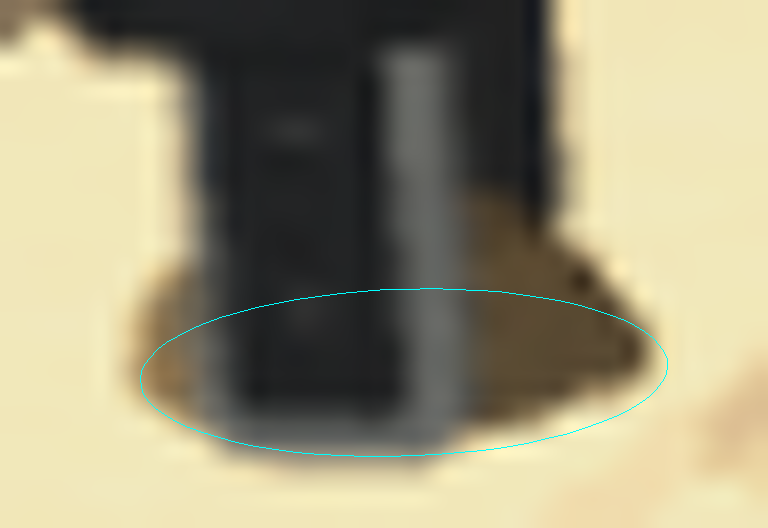

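The clean view shows both shell ends. The left tip is at about (138,360) and the right tip at (650,345), against a level model at (140,378) and (668,363). So it hangs within about 2–3° of level, centred to about 1 mm, with its rim at about TCP height. I return over the vise.

Request:
{"name": "drive_tool", "arguments": {
  "deltas": [-2, 0, 0, 5, -4, 0, 0, 10, -6, 0, 0, 15, -7.5, -0.1, 0, 20, -8, -0.1, 0, 25, -8, -0.1, 0, 28.9, -8, -0.1, 0, 28.9, -8, -0.1, 0, 28.9]
}}

```text
t: 19.35
tcp_pos: [0.546, 0.2152, 0.1141]
tool_rot: [0.996, -0.089, -0.001, -0.001]
force: [-0.3, 0.0, -0.5]
finger_gap: 0.356
```

```bash
python3 -c "
from h import *
go(.5465,.2158,.07,-10.3)"
```

```text
pos [0.546  0.2152 0.1141] yaw -10.26 zaxis [-0.0022  0.0015 -1.    ] F [-0.28  0.04 -0.53] gap 0.3557 t 19.35
delta [ 0.052 -0.068  4.405] turn 0.04
```

Request:
{"name": "drive_tool", "arguments": {
  "deltas": [0, 0, 1, 0, 0, 0, 2, 0, 0, 0, 3, 0, 0, 0, 4, 0, 0, 0, 4.4, 0, 0, 0, 4.4, 0, 0, 0, 4.4, 0]
}}

```text
t: 20.05
tcp_pos: [0.546, 0.2153, 0.07]
tool_rot: [0.996, -0.089, -0.001, -0.001]
force: [1.5, 0.2, 0.0]
finger_gap: 0.359
```

```bash
python3 -c "
from h import *
go(.5465,.2158,.0485,-10.3)
s=snap('side','s16');crop(s,225,205,285,260,12,'c16')"
```

```text
pos [0.546  0.2153 0.07  ] yaw -10.26 zaxis [-0.0021  0.0015 -1.    ] F [1.51 0.18 0.02] gap 0.3594 t 20.05
delta [ 0.045 -0.06   2.145] turn 0.04
```

View pics/c16.png

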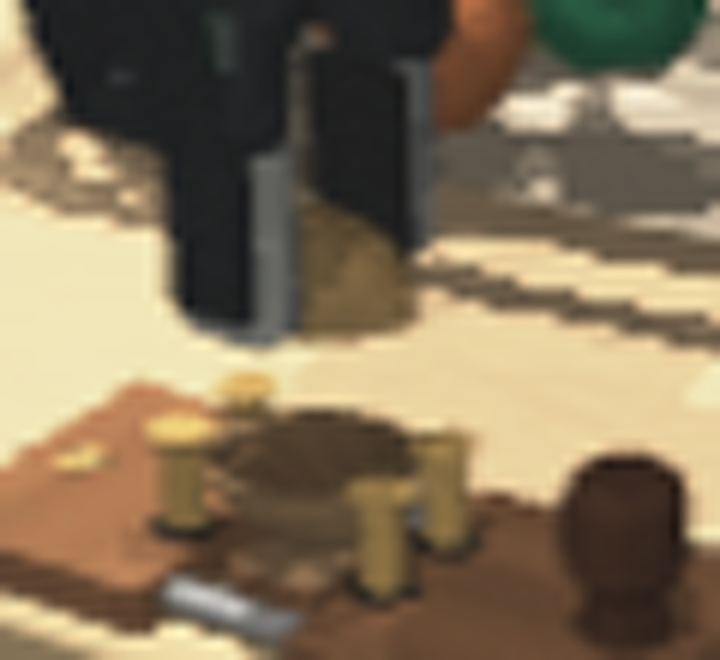

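Request:
{"name": "drive_tool", "arguments": {
  "deltas": [0, 0, 0.5, 0, 0, 0, 1, 0, 0, 0, 1.4, 0, 0, -0.05, 1.8, 0, 0, -0.05, 2.0, 0, 0, -0.05, 2.0, 0, 0, -0.05, 2.0, 0]
}}

```text
t: 20.8
tcp_pos: [0.5463, 0.2158, 0.0502]
tool_rot: [0.996, -0.089, -0.001, -0.001]
force: [-1.1, -0.9, 0.1]
finger_gap: 0.364
```

```bash
python3 -c "
from h import *
go(.5463,.2158,.0485,-10.3)
s=snap('side','s17');p=manip.sense()['tcp_pos']
k=16;u0,v0=230,215
im=cv2.resize(s['frame'][v0:v0+36,u0:u0+48,::-1],None,fx=k,fy=k,interpolation=cv2.INTER_CUBIC)
cv2.imwrite('pics/c17a.png',im)
for c,col,y in ((p,(255,255,0),-10.3),((.5465,.2158,.0393),(0,0,255),-10.3)):
  r=rimpts(s,c,y); r=((r-[u0,v0]+.5)*k).astype(np.int32); cv2.polylines(im,[r],True,col,1)
cv2.imwrite('pics/c17.png',im)
"
```

```text
pos [0.5463 0.2158 0.0502] yaw -10.26 zaxis [-0.0015  0.0016 -1.    ] F [-1.07 -0.86  0.11] gap 0.3641 t 20.8
delta [0.003 0.002 0.17 ] turn 0.04
```

View pics/c17a.png

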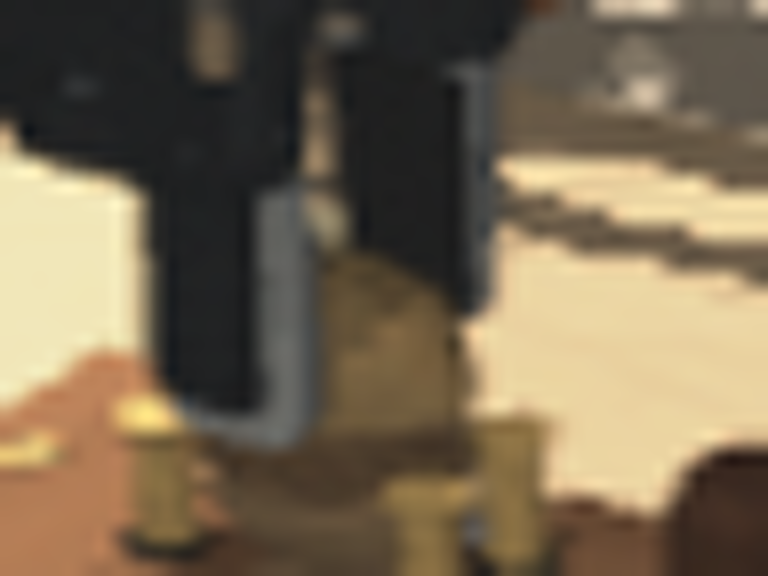

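View pics/c17.png

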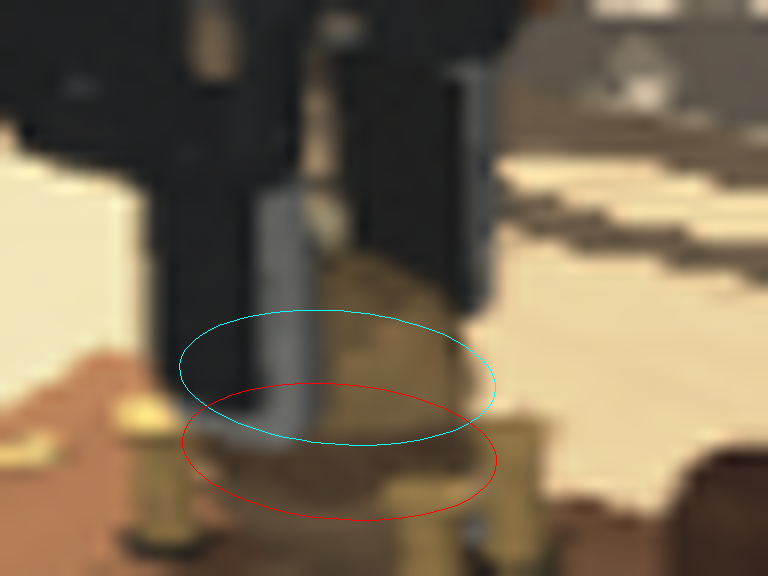

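```bash
python3 -c "
from h import *
s=load('s6')
k=24;u0,v0=236,232
im=cv2.resize(s['frame'][v0:v0+22,u0:u0+32,::-1],None,fx=k,fy=k,interpolation=cv2.INTER_CUBIC)
r=rimpts(s,(.5465,.2158,.0393),-10.3); r=((r-[u0,v0]+.5)*k).astype(np.int32); cv2.polylines(im,[r],True,(255,255,0),1)
cv2.imwrite('pics/c6b.png',im)
"
```

```text
(no output)
```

View pics/c6b.png

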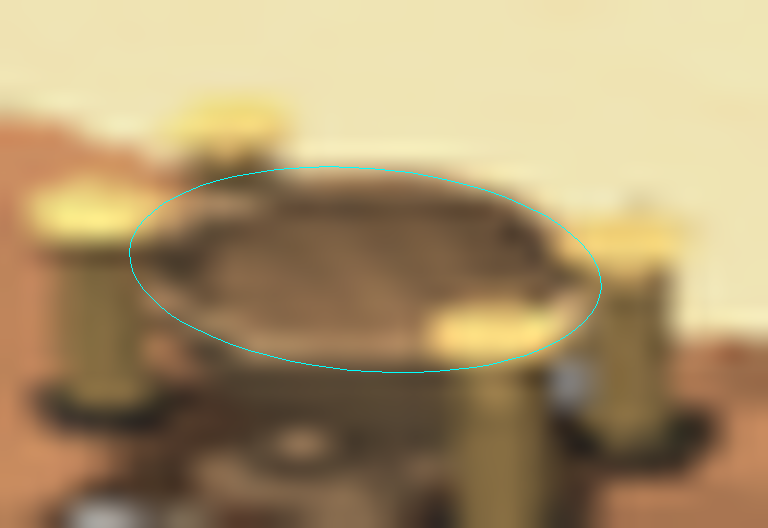

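The lower rim overlay fits almost exactly at (0.5465, 0.2158, 0.0393). The upper half reads about 1 mm too far along +x, with its rim about 1 mm above the TCP. I correct by −1 mm along tool x and 2.4 mm down.

Request:
{"name": "drive_tool", "arguments": {
  "deltas": [-0.1, 0, 0.1, 0, -0.1, 0, 0.2, 0, -0.1, 0, 0.24, 0, -0.1, 0, 0.24, 0, -0.1, 0, 0.24, 0]
}}

```text
t: 21.35
tcp_pos: [0.5454, 0.216, 0.0479]
tool_rot: [0.996, -0.089, -0.001, -0.001]
force: [-0.2, -0.4, 0.5]
finger_gap: 0.357
```

```bash
python3 -c "
from h import *
go(.5454,.2160,.0477,-10.3)
s=snap('side','s18');p=manip.sense()['tcp_pos']
k=16;u0,v0=230,215
im=cv2.resize(s['frame'][v0:v0+36,u0:u0+48,::-1],None,fx=k,fy=k,interpolation=cv2.INTER_CUBIC)
for c,col in (((.5465,.2158,.0483),(255,255,0)),((.5465,.2158,.0393),(0,0,255))):
  r=rimpts(s,c,-10.3); r=((r-[u0,v0]+.5)*k).astype(np.int32); cv2.polylines(im,[r],True,col,1)
cv2.imwrite('pics/c18.png',im)
t=snap('top','t18');pins(s)
"
```

```text
pos [0.5454 0.216  0.0479] yaw -10.26 zaxis [-0.0013  0.0017 -1.    ] F [-0.17 -0.41  0.46] gap 0.3567 t 21.35
delta [0.001 0.003 0.024] turn 0.04
[238.3 240.7] [238 240   2   2   3] [0.5708 0.224  0.0433]
```

View pics/c18.png

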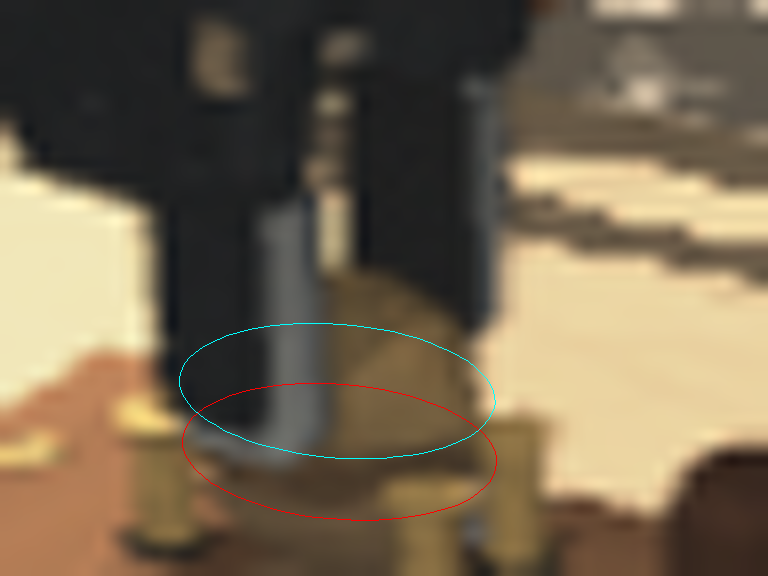

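View pics/s18.png

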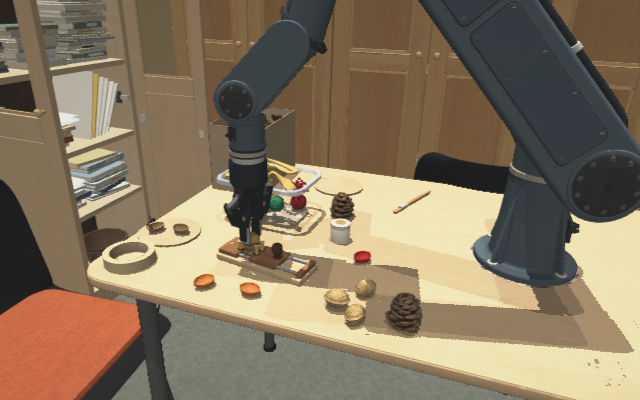

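View pics/t18.png

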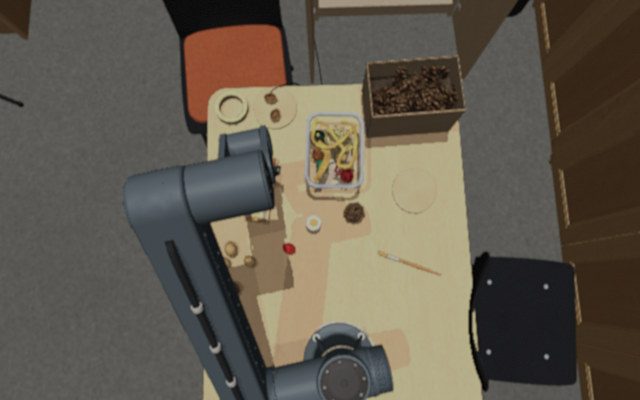

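The tub (335,152), jar (313,223) and cone (354,212) are where they started. The upper half hangs clear of the lower rim. I settle briefly, then hand in.

Request:
{"name": "drive_tool", "arguments": {
  "deltas": [0, 0, 0, 0, 0, 0, 0, 0, 0, 0, 0, 0, 0, 0, 0, 0]
}}

```text
t: 21.85
tcp_pos: [0.5454, 0.216, 0.048]
tool_rot: [0.996, -0.089, -0.001, -0.001]
force: [-0.3, -0.4, -0.2]
finger_gap: 0.359
```

```bash
python3 -c "
from h import *
go(.5454,.2160,.0477,-10.3)
print(manip.sign_off())"
```

```text
pos [0.5454 0.216  0.048 ] yaw -10.26 zaxis [-0.0012  0.0017 -1.    ] F [-0.32 -0.38 -0.17] gap 0.3589 t 21.85
delta [-0.003  0.003  0.028] turn 0.04
the job is handed in; nothing more can be done
None
```

I gripped the knob and slid the jaw up until the pins stopped, with about 4 N of push beyond friction, and the clamp held after release. I then pinched the dome-up half low and carried it over the tub with the tool tip about 24 cm above the table. It is now held over the clamped half, at 21.9 s of the 70 s allowed.

**Last checks**
- **Position:** it is centred to about 1–2 mm, and the tool is turned to −10.3°, my measured line of the vise.
- **Gap:** the rim gap is about 8.5 mm by the grasp geometry and 9–10.5 mm by the side picture, so the two differ by 1–2 mm.
- **Contact:** the wrist force is near zero, and the grip opening stayed the same from the lift on.
- **Surroundings:** the tub, paint jar and pine cone look unmoved in the last pictures.

**Not perfect**
- The held half seems to lean about 2–3° along its length, and the moves available could not correct that.
- I could not check the centring from above, because the arm hid the vise in the top view.
- In the last side picture the near finger hid one end of the held half, so the centring there rests on the other end and an earlier clear view.

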